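# Empty the tilting tumbler and lock its drum with the linch pin

## Robot

A 6-joint arm with a two-finger parallel gripper is mounted at the origin on the work surface. World frame = base frame: x ahead of the robot, y to its left, z up, the work surface at z = 0. Lengths are in mm, angles in rad, forces in N, time in s.
With the tool pointing down it reaches from about 400 to 925 mm from the base axis. Payload 12.5 kg.
Tool frame: the origin (TCP) lies at the very end of the fingers, on their centre line; the grasp point (between the pads) lies 19 mm behind it; z points along the fingers, y is the line along which they close (so a half turn about z gives the same grasp; the last joint's range is limited). The gripper opens to 95 mm and grips with 3 to 60 N. Pads are 20 mm wide; open, the fingers measure 119 mm over their backs; the gripper's body (75 mm by 180 mm) begins 59 mm behind the grasp point.
Start: joints at [1.157, 0.491, 1.559, -0, 1.092, -0.106], TCP at [189.336, 595.653, 182.761] pointing down, gripper open.
Joint ranges: [-3.1, 3.1], [-0.84, 2.19], [0.05, 2.79], [-1.13, 4.28], [0.06, 2.93], [-2.69, 2.69]. Speed limits (rad/s): [2.22, 2.22, 2.79, 3.14, 3.14, 3.14].

## Interface

Orientations are given as [roll, pitch, yaw] about the fixed x, y, z axes, in that order (R = Rz(yaw) Ry(pitch) Rx(roll)).
In Python, from cell import env gives the robot as it stands.
- The arm moves only by the tool steer_hand, called after "Emit:" as a command line: name --argument value ..., lists and objects as JSON in quotes. Schema: {"type":"object","properties":{"deltas":{"type":"array","items":{"type":"number"},"minItems":5,"maxItems":25},"only":{"type":"string"},"quiet":{"type":"boolean"},"lines":{"type":"string"}},"required":["deltas"],"additionalProperties":false}. deltas is one flat list of numbers that holds 1 to 5 rows one after another, with no inner brackets; each row has 5 numbers: dx, dy, dz in cm, then a turn about the tool's z in units of 0.05 rad, then the opening from 0.0 (shut) to 1.0 (fully open); each row is the pose to reach, as a shift and turn from the pose commanded when the call began, along the tool's axes at that moment; what a row does not reach only later rows make up. A row lasts 1/12 s, in which the tool goes at most 41.7 mm and 0.125 rad, less where a joint would pass 70% of its speed; a pose out of reach is approached as far as the arm can. The fingers move at their own pace and stop on an object; the grip force is fixed at half the most. Time passes only in rows, so rows that do not move let the fingers close. The tool returns the time, the measured TCP pose, the force, the opening and the grip force at its end. only (a regular expression) keeps the lines of the reply that match it, lines (a string "A,B") keeps lines A to B, and quiet returns only ok. Input that does not fit is refused with a message, and nothing moves.
- env.state(): the state, without advancing time (a new reading comes with each control period).
- env.read_camera(name): name is "scene" or "top" or "wrist"; returns (picture, depth): 480x640x3 uint8, red, green, blue; 480x640 float32, mm along the optical axis (not along the pixel's ray), 0 where there is no reading.
- env.camera_info(name): a dict with "vertical_fov" (degrees; the focal length in pixels is half the picture's height over the tangent of half this angle, whatever the lens; pixels are square), "cx", "cy" (the principal point, pixels), "dist_coeffs" ([k1, k2, p1, p2, k3] as OpenCV has them; the pictures are not rectified), "origin" and "attitude" of the camera in the world. Camera axes: x right, y down, z forward; pixel columns grow to the right and rows downward; lengths in mm; the calibration is good to about 2 mm. A picture is of the moment at which its call begins: read the wrist's pose just before it. camera_info takes no time and is no camera call; for the wrist camera it gives the pose at the moment of the call.
- env.job_done(): hands the job in; it is judged then, once.
The state is a dict: "t": time; "joints": joint angles; "qvel": joint speeds; "tau": joint torques, N m; "eef_pos": TCP position; "tcp_rot": TCP orientation; "ft_force": force on the tool from outside, world axes, zero at the start; "moment": the same for the moment, N m; "opening": opening from 0.0 (shut) to 1.0 (fully open); "grip_force": force on a finger pad.
Only numpy, scipy, OpenCV 4.12 (cv2) and the standard library are available. Lean on these libraries where they do the work, as an engineer would, in place of code of your own. Each camera call takes 0.05 s, during which the arm holds its last target. There are 200 camera calls.

## Task

Tip the tumbler's drum by its bar handle until all five wooden blanks have dropped into the pan, then swing it back fully upright against its buffer. Take the linch pin from the drilled block, push it fully home through the hole in the lock tongue, and flip its sprung ring right over, past the tongue's free end, so that it snaps shut under the pin's end. Leave everything else on the bench where it is.

Things in the scene. Friction and masses are not known exactly. Their poses are not given: they have to be found in the camera images.
- machine: Bench tilting tumbler: fixed grey steel frame of two feet (330 mm along y, at x = -95 and +95 mm), each with an upright (60 mm wide, 183 high; the -x one has the lock's riser to 254 high). Origin on the bench under the middle of the trunnion axis. Its -x side (lock) faces the robot; the drum tips towards its -y side, where the pan is.
- trunnion (a point): Middle of the trunnion (tilt) axis, parallel to the machine's x, 165 mm above the bench. The drum on it is a steel pot, outside radius 46 mm at the foot, 62 mm at the rim; upright, its foot is 30 mm below and its rim 110 mm above this point.
- drum (a joint): Tilt of the drum, rad, about the machine's x: 0 upright (on its buffer), growing as the mouth swings over to the machine's -y side, 2.3 at the stop (mouth steeply down into the pan). Stiff pivot, 0.45 N m of friction: it stays where it is left. The blanks slide out as the tilt nears the stop.
- drum_handle (a point): Middle of the drum's bar handle: round 12 mm steel bar along the machine's x, 90 mm long (middle 70 mm free), 40 mm clear of the drum's rim. With the drum upright it is 108 mm towards the machine's +y from the trunnion axis and 75 mm above it; it moves on a 131.5 mm circle about that axis and stays above it.
- tongue_hole (a point): Mouth of the 11 mm vertical through hole in the lock tongue, at the tongue's top face, 254 mm up; axes are the machine's. Tongue: steel bar 22 mm wide (x), 18 thick, ending 13.5 mm beyond the hole on the -y side. The drum's forked lock arm and a bracket stand just on the +y side, no higher than the tongue; a pin in the hole locks the arm. Clear below and to -y.
- pin: Steel linch pin standing in a hole of the block. Origin on its axis at the underside of the head. Head 18 (x) by 14 (y) by 20 mm high; shank 9 mm thick, 30 long, tapered over its last 7 mm. Home, the head sits on the tongue. Its ring swings only to the pin's -y side, which at the start faces the robot's right (-y, within 0.8 rad) and must point to the machine's -y.
- ring (a joint): Angle of the pin's wire ring, rad, about the pin's x, hinged 12 mm above the head's underside. 0: open, straight up over the head (start). It swings to the pin's -y (1.57 level) and on to 3.14: shut, around the tongue with its loop under the pin's end. Over-centre spring (0.08 N m at either end, under 2 N at the loop): past 1.57 it snaps shut by itself.
- ring_loop (a point): Far point of the ring (wire centre), 48 mm from its hinge. The ring is 46 mm across between wire centres, of 4 mm wire, open in the middle, and lies in the pin's x-z plane when open.
- block: Dark wooden drilled block fixed to the bench, 200 (x) by 56 (y) by 50 mm high, origin under its middle; three 11.5 mm holes at x = -66, 0 and 66 mm hold the linch pin, an awl and a punch, in any order.
- tray: Aluminium discharge pan between the machine's feet and out on the -y side, fixed, 154 (x) by 240 (y) by 45 mm high, wall 4 mm; origin under its middle.
- blank0: Light wooden toggle blank, 22 x 22 x 30 mm, loose in the drum at the start (five alike); origin at its centre.
- blank1: Light wooden toggle blank, 22 x 22 x 30 mm, loose in the drum at the start (five alike); origin at its centre.
- blank2: Light wooden toggle blank, 22 x 22 x 30 mm, loose in the drum at the start (five alike); origin at its centre.
- blank3: Light wooden toggle blank, 22 x 22 x 30 mm, loose in the drum at the start (five alike); origin at its centre.
- blank4: Light wooden toggle blank, 22 x 22 x 30 mm, loose in the drum at the start (five alike); origin at its centre.
- awl: Bystander: awl with a round wooden handle 32 mm thick and 54 high, standing in the block. Origin at the block's top face.
- punch: Bystander: round dark steel punch, 15 mm thick, 50 high above the block, standing in it. Origin at the block's top face.
- mallet: Bystander: dark wooden carver's mallet standing on its 74 mm wide head, 210 high. Origin under it.
- stone: Bystander: grey sharpening stone in a wooden base, 200 x 75 x 34 mm. Origin on the base's top, mid-length.
- panel: Bystander: light wooden panel 160 x 110 x 22 mm with a carved boss. Origin under its middle.
- gouge_a: Bystander: gouge lying to the right of the pan, 230 long, wooden handle. Origin on its axis near the ferrule.
- gouge_b: Bystander: gouge lying between the machine and the robot, 250 long, wooden handle. Origin on its axis near the ferrule.

How it is judged:
By the outcome, as a careful person would: the job done as asked, in the order asked, and still so for the second after the job is handed in, with the robot touching nothing.
It also fails if it takes over 72 s, if anything falls off the work surface, if the arm or the gripper's body presses on something with over 40 N, if the wrist force passes 120 N, or if a joint passes its speed limit or range.

## Working session

There is one attempt and no reset: what is moved stays moved. The work goes in short steps, Python scripts to look and compute and a tool call to move; the robot and the scene stay as the last step left them, time stands still between calls to the robot, and variables do not carry over. Pictures are saved under pics/ and viewed, at most 10 in all, crops included, and the job is handed in when it is done.

```bash
ls; mkdir -p pics; python3 - <<'E'
from cell import env
import cv2,numpy as np
print(env.state())
for n in("scene","top","wrist"):
    i=env.camera_info(n);print(n,i)
    p,d=env.read_camera(n);cv2.imwrite(f"pics/{n}0.png",p[:,:,::-1]);np.save(f"pics/{n}0.npy",d)
E
```

```text
cell.py
pics
{'t': 0.0, 'joints': array([ 1.15742037e+00,  4.91546582e-01,  1.55946532e+00,  1.16346872e-05,
        1.09168165e+00, -1.05638912e-01]), 'qvel': array([-5.04085454e-04,  9.25949838e-04, -1.67321828e-03, -2.70454906e-03,
       -4.23394593e-04, -8.51693790e-06]), 'tau': array([-3.15462159e-03, -6.12637925e+01, -2.58177906e+01,  6.90663094e-02,
        4.82232857e-02, -9.61825572e-05]), 'eef_pos': array([189.19891496, 595.3793876 , 182.16436201]), 'tcp_rot': array([-3.14049898e+00, -1.26342406e-04,  2.83385017e+00]), 'ft_force': array([ 0.15350398,  0.17765761, -0.19350855]), 'moment': array([-0.02380204,  0.04980429,  0.02427153]), 'grip_force': 0.0, 'opening': 1.0022223033627475}
scene {'vertical_fov': 46.82323040868242, 'cx': 319.8103425794733, 'cy': 244.69191122733827, 'dist_coeffs': array([-0.06984325,  0.        ,  0.        ,  0.        ,  0.        ]), 'origin': array([1200.96298542,  627.27221678,  793.47848933]), 'attitude': array([-2.16270112,  0.01694565,  2.36053926])}
top {'vertical_fov': 44.83716184108339, 'cx': 315.2571153195121, 'cy': 244.9205617185974, 'dist_coeffs': array([0.06028891, 0.        , 0.        , 0.        , 0.        ]), 'origin': array([ 343.54076803,  -61.83263371, 1472.47877273]), 'attitude': array([-2.99980524, -0.00922928, -1.56768328])}
wrist {'vertical_fov': 71.85997512417019, 'cx': 320.0163038715312, 'cy': 236.5000612001499, 'dist_coeffs': array([-0.03389281,  0.        ,  0.        ,  0.        ,  0.        ]), 'origin': array([116.04080788, 620.61256227, 383.70839498]), 'attitude': array([2.86331100e+00, 9.06236564e-04, 1.26200891e+00])}
```
View pics/scene0.png

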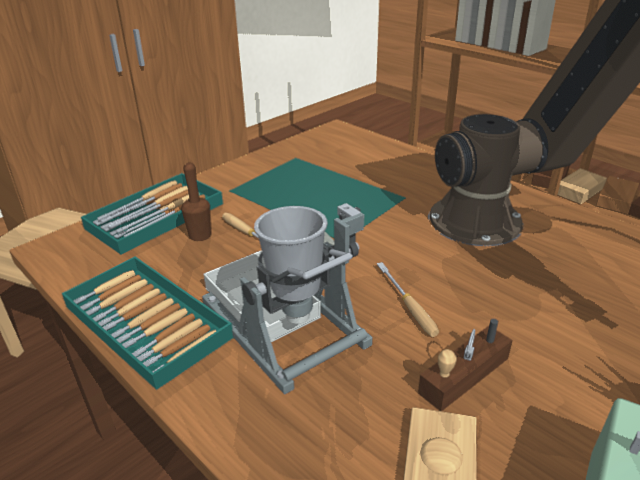

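View pics/top0.png

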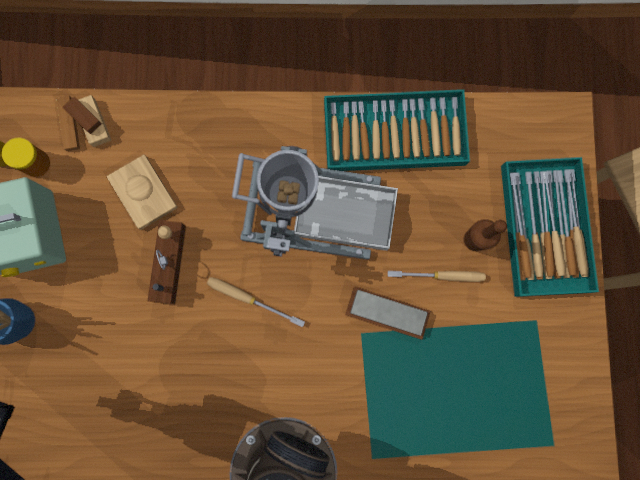

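The scene view shows the tumbler (drum ~ (290,240), handle bar ~(325,265), lock tongue ~(348,213)) and the block with awl (447,362), pin (469,345) and punch (492,330). In the top view the drum is at (288,183), the lock at (277,236), the handle at (243,180) and the pin at (161,258).

```bash
cat > h.py <<'E'
from cell import env
import cv2,numpy as np
from scipy.spatial.transform import Rotation as R
def cam(i):
    f=240/np.tan(np.radians(i["vertical_fov"]/2))
    K=np.array([[f,0,i["cx"]],[0,f,i["cy"]],[0,0,1]])
    return K,i["dist_coeffs"],R.from_euler("xyz",i["attitude"]).as_matrix(),np.array(i["origin"])
def ray(i,uv):
    K,D,A,o=cam(i);q=cv2.undistortPoints(np.array(uv,float).reshape(-1,1,2),K,D)[:,0]
    return o,np.c_[q,np.ones(len(q))]@A.T
def dep(i,d,uv):
    o,r=ray(i,uv);z=np.array([d[int(round(v)),int(round(u))] for u,v in uv])
    return o+r*z[:,None]
def cloud(i,d):
    v,u=np.mgrid[0:480,0:640];o,r=ray(i,np.c_[u.ravel(),v.ravel()])
    return (o+r*d.reshape(-1,1)).reshape(480,640,3)
def tri(obs):
    M=np.zeros((3,3));b=np.zeros(3)
    for i,uv in obs:
        o,r=ray(i,[uv]);r=r[0]/np.linalg.norm(r[0]);P=np.eye(3)-np.outer(r,r);M+=P;b+=P@o
    return np.linalg.solve(M,b)
def proj(i,p):
    K,D,A,o=cam(i);return cv2.projectPoints((np.atleast_2d(p)-o)@A,np.zeros(3),np.zeros(3),K,D)[0][:,0]
E
python3 - <<'E'
from h import *
s=cv2.imread("pics/scene0.png");t=cv2.imread("pics/top0.png")
c=lambda im,x,y,w,h,k:cv2.resize(im[y:y+h,x:x+w],None,fx=k,fy=k,interpolation=cv2.INTER_CUBIC)
a=c(s,410,300,120,100,3.33)[:300,:400];b=c(t,140,210,80,60,5)
e=c(s,230,190,160,120,2.5);f=c(t,225,140,100,75,4)[:300]
f=c(t,225,170,100,90,3.33)[:300,:400]
out=np.zeros((600,800,3),np.uint8)
for im,x,y in((a,0,0),(b,400,0),(e,0,300),(c(t,220,140,120,120,2.5),400,300)):
    out[y:y+im.shape[0],x:x+im.shape[1]]=im[:600-y,:800-x]
cv2.imwrite("pics/comp1.png",out)
i=env.camera_info("top");d=np.load("pics/top0.npy");P=cloud(i,d)
print("lock/pin/handle depth pts\n",np.round(dep(i,d,[(277,240),(161,258),(156,287),(165,232),(238,180),(243,158),(239,198)])))
# tongue-height points
m=(abs(P[...,2]-254)<5);v,u=np.nonzero(m);k=(u<330)&(v>200);print(np.round(P[v[k],u[k]][::6]),np.c_[u[k],v[k]][::6].tolist())
E
```

```text
lock/pin/handle depth pts
 [[528.   8. 255.]
 [510. 296.  76.]
 [438. 299.  99.]
 [568. 282. 103.]
 [658.  94. 252.]
 [707.  84. 250.]
 [620.  92. 244.]]
[[570.  43. 255.]
 [568.  40. 258.]
 [568.  28. 254.]
 [566.  38. 256.]
 [566.  24. 257.]
 [567.   9. 252.]
 [564.  32. 253.]
 [564.  20. 253.]
 [561.  43. 257.]
 [562.  30. 255.]
 [562.   9. 252.]
 [560.  22. 253.]
 [560.   9. 255.]
 [557.  21. 256.]
 [558.   9. 251.]
 [556.  22. 252.]
 [554.  22. 250.]
 [550.  21. 259.]
 [547.  32. 254.]
 [544.  32. 255.]
 [542.  28. 255.]
 [541.  34. 253.]
 [541.   9. 251.]
 [538.  32. 258.]
 [539.   2. 252.]
 [536.  25. 255.]
 [537.   0. 252.]
 [534.  23. 256.]
 [531.  34. 257.]
 [532.  21. 254.]
 [532.   8. 255.]
 [529.  29. 258.]
 [530.  17. 254.]
 [529.   4. 256.]
 [530. -10. 250.]
 [527.  25. 258.]
 [527.  12. 258.]
 [528.   0. 254.]
 [527. -15. 256.]
 [526.  30. 252.]
 [526.  17. 251.]
 [525.   4. 256.]
 [526.  -8. 254.]
 [523.  34. 254.]
 [524.  21. 251.]
 [523.   6. 255.]
 [523. -13. 256.]
 [521.  29. 257.]
 [522.  17. 252.]
 [522.   4. 252.]
 [519.  36. 252.]
 [519.  23. 253.]
 [519.  11
[... 3215 characters left out ...]
55], [313, 455], [279, 456], [285, 456], [311, 456], [271, 457], [278, 457], [286, 457], [310, 457], [316, 457], [283, 458], [306, 458], [315, 458], [274, 459], [282, 459], [309, 459], [317, 459], [276, 460], [284, 460], [311, 460], [272, 461], [283, 461], [311, 461], [317, 461], [276, 462], [304, 462], [314, 462], [274, 463], [298, 463], [313, 463], [272, 464], [278, 464], [311, 464], [266, 465], [278, 465], [310, 465], [316, 465], [270, 466], [305, 466], [315, 466], [309, 467], [263, 468], [309, 468], [261, 469], [312, 469], [310, 470], [260, 471], [310, 471], [308, 472], [257, 473], [312, 473], [309, 474], [310, 475], [306, 476], [313, 476], [309, 477], [251, 478], [312, 478], [309, 479]]
```

View pics/comp1.png

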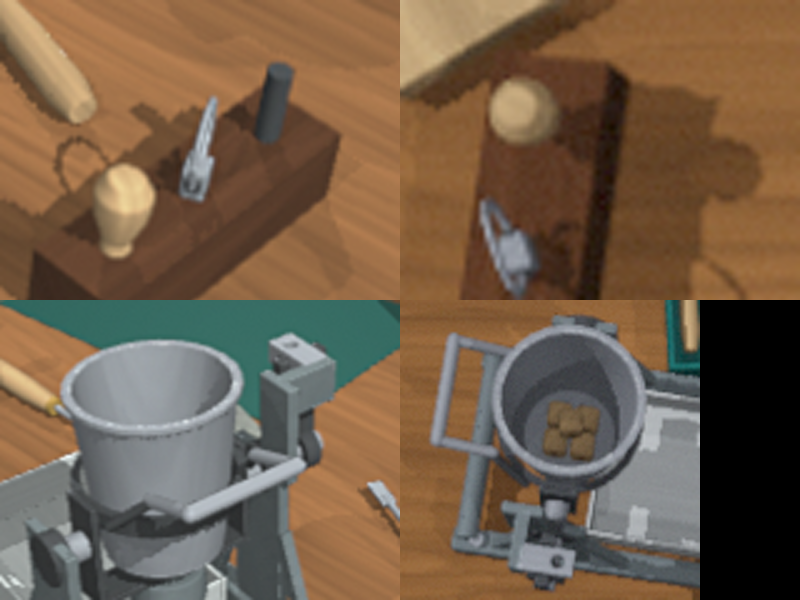

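The crop shows the hole in the lock tongue at scene ≈(346,208) and top ≈(282.8,244.8), and the handle bar running from top ≈(241,155) to (235,196). The pin head is at top ≈(163,260), with the ring upright in a plane at about +0.39 rad. Next I'll go over the pin and look closer.

The manual's scale: shifts go in cm and turns go in units of 0.05 rad. Converting my numbers, -180 mm is -18, -51 mm is -5.1.

```bash
cat >> h.py <<'E'
def go(target,yaw=None):
    s=env.state();p=s["eef_pos"];A=R.from_euler("xyz",s["tcp_rot"]).as_matrix()
    d=A.T@(np.array(target)-p);t=0 if yaw is None else -((yaw-s["tcp_rot"][2]+np.pi)%(2*np.pi)-np.pi)
    print("t",round(s["t"],2),"at",p.round(1),s["tcp_rot"].round(4),"delta",d.round(1),"turn",round(t,4),"|d|",round(np.linalg.norm(d),1))
def snap(n,name):
    i=env.camera_info(n);p,d=env.read_camera(n);cv2.imwrite(f"pics/{name}.png",p[:,:,::-1])
    np.savez(f"pics/{name}.npz",d=d,i=np.array([i],dtype=object));return i,p,d
def load(name):
    z=np.load(f"pics/{name}.npz",allow_pickle=True);return z["i"][0],z["d"]
E
```

Emit:
steer_hand --deltas '[-3.6, -1.7, -0.4, 0, 1, -7.2, -3.4, -0.9, 0, 1, -10.8, -5.1, -1.3, 0, 1, -14.4, -6.8, -1.7, 0, 1, -18, -8.5, -2.2, 0, 1]'

```text
t: 0.57
eef_pos: [336.0, 458.6, 204.7]
tcp_rot: [-3.141, -0.0, 2.834]
ft_force: [0.4, 0.4, -0.2]
opening: 0.997
grip_force: 0.0
```

Emit:
steer_hand --deltas '[-3.6, -1.7, -0.4, 0, 1, -7.2, -3.4, -0.9, 0, 1, -10.8, -5.1, -1.3, 0, 1, -14.4, -6.8, -1.7, 0, 1, -18, -8.5, -2.2, 0, 1]'

```text
t: 0.98
eef_pos: [482.0, 322.9, 226.8]
tcp_rot: [-3.141, -0.0, 2.834]
ft_force: [0.3, 1.0, -0.2]
opening: 0.999
grip_force: 0.0
```

Emit:
steer_hand --deltas '[-3.7, -1.8, -0.4, -2.4, 0.5, -3.7, -1.8, -0.4, -3.2, 0.5, -3.7, -1.8, -0.4, -3.2, 0.5]'

```text
t: 1.23
eef_pos: [512.0, 294.5, 230.4]
tcp_rot: [-3.141, -0.0, 2.992]
ft_force: [0.3, -0.1, -0.1]
opening: 0.844
grip_force: 0.0
```

```bash
python3 -c "
from h import *
snap('wrist','w1');go((510,296,230),2.99)"
```

```text
t 1.28 at [510.9 295.6 230.4] [-3.1414e+00 -8.0000e-04  2.9908e+00] delta [1.  0.3 0.4] turn 0.0008 |d| 1.1
```

```bash
python3 -c "
from h import *
i,d=load('w1');P=cloud(i,d);m=(P[...,2]>60)&(P[...,2]<130)
v,u=np.nonzero(m);print(u.min(),u.max(),v.min(),v.max())
print(proj(i,(510,296,70)))"
```

```text
33 639 0 307
[[319.67267625 211.93293814]]
```

View pics/w1.png

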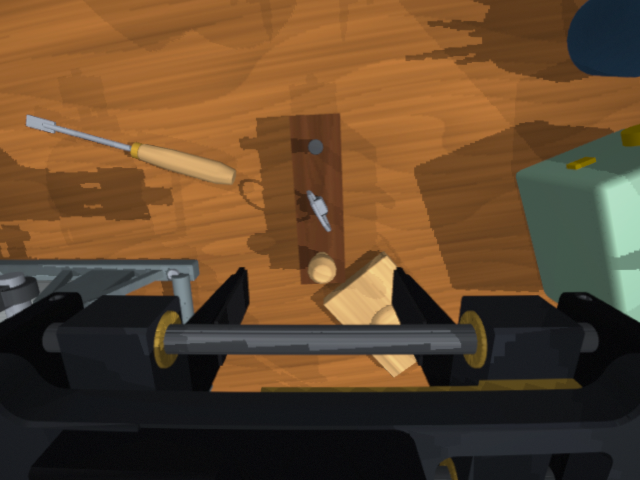

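The wrist view shows the pin head at (319,211) with the ring along (308,190)–(330,231), the punch at (316,147) and the awl at (321,268), so the deprojection agrees. Next the lock.

Emit:
steer_hand --deltas '[-0.6, -3.1, -1.9, 0, 0.5, -1.2, -6.2, -3.8, 0, 0.5, -1.7, -9.4, -5.7, 0, 0.5, -2.3, -12.5, -7.6, 0, 0.5, -2.9, -15.6, -9.5, 0, 0.5]'

```text
t: 1.7
eef_pos: [515.3, 137.6, 326.5]
tcp_rot: [3.141, -0.0, 2.994]
ft_force: [1.3, -0.4, 0.1]
opening: 0.511
grip_force: 0.0
```

Emit:
steer_hand --deltas '[-0.6, -3.1, -1.9, 0, 0.5, -1.2, -6.2, -3.8, 0, 0.5, -1.7, -9.4, -5.7, 0, 0.5, -2.3, -12.5, -7.5, 0, 0.5, -2.3, -12.5, -7.5, 0, 0.5]'

```text
t: 2.12
eef_pos: [521.2, 7.8, 403.8]
tcp_rot: [-3.141, 0.005, 2.99]
ft_force: [0.3, -0.6, 1.0]
opening: 0.499
grip_force: 0.0
```

```bash
python3 -c "
from h import *
snap('wrist','w2');go((630,40,420),2.99)"
```

```text
t 2.17 at [520.8   9.7 402. ] [3.1414e+00 2.5000e-03 2.9901e+00] delta [-103.4   46.4  -17.7] turn 0.0001 |d| 114.7
```

Emit:
steer_hand --deltas '[-3, 1, -0.5, 0, 0.5, -6, 2, -1, 0, 0.5, -9, 3, -1.5, 0, 0.5, -11, 3.5, -2, 0, 0.5, -11, 3.5, -2, 0, 0.5]'

```text
t: 2.58
eef_pos: [637.1, 31.7, 418.5]
tcp_rot: [3.141, -0.002, 2.995]
ft_force: [-0.4, 0.4, -0.7]
opening: 0.498
grip_force: 0.0
```

```bash
python3 -c "
from h import *
i,p,d=snap('wrist','w3');go((630,40,420),2.99)
o=[]
for n in ('w2','w3'):
    i,d=load(n);im=cv2.imread(f'pics/{n}.png')
    u,v=proj(i,(513,-3,254))[0];print(n,u,v)
    x=int(np.clip(u-67,0,505));y=int(np.clip(v-67,0,345));o.append(cv2.resize(im[y:y+133,x:x+133],(400,400),interpolation=cv2.INTER_CUBIC));print('origin',x,y)
im=cv2.imread('pics/w3.png');cv2.imwrite('pics/c2.png',np.vstack([np.hstack(o),np.hstack([cv2.resize(cv2.imread('pics/w2.png'),(266,200)),cv2.resize(im,(266,200)),np.zeros((200,268,3),np.uint8)])]))"
```

```text
t 2.63 at [635.6  31.4 418.6] [ 3.1414e+00 -2.9000e-03  2.9950e+00] delta [ 6.8  7.7 -1.4] turn 0.005 |d| 10.4
w2 307.5779770886414 209.45557722836452
origin 240 142
w3 267.73631282323913 102.20673521446278
origin 200 35
```

View pics/c2.png

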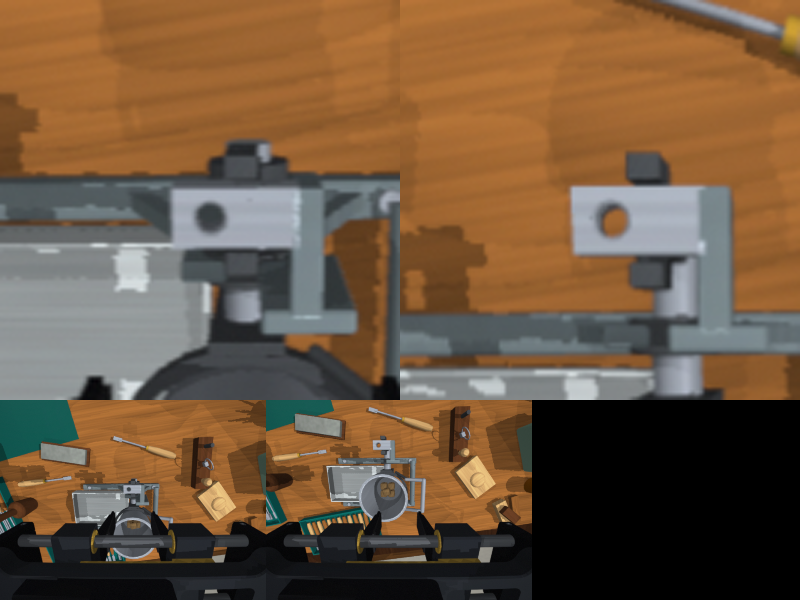

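The hole is at crop (210,217) in w2, which is image (309.5,213.8), and at crop (212,219) in w3, which is (270.2,107.5). The tongue's sides run almost parallel to the image rows, so the machine yaw is about −0.147.

```bash
python3 -c "
from h import *
a,_=load('w2');b,db=load('w3');t=env.camera_info('top');s=env.camera_info('scene')
print('wrist',tri([(a,(309.5,213.8)),(b,(270.2,107.5))]),'top+scene',tri([(t,(282.6,244.6)),(s,(345.8,207.8))]),'all',tri([(a,(309.5,213.8)),(b,(270.2,107.5)),(t,(282.6,244.6)),(s,(345.8,207.8))]))
for n,(i,d) in dict(w3=(b,db),top=(t,np.load('pics/top0.npy'))).items():
    P=cloud(i,d).reshape(-1,3);h=np.array([660,93]);c,sn=np.cos(-.147),np.sin(-.147)
    q=(P[:,:2]-h)@np.array([[c,-sn],[sn,c]])
    k=(abs(q[:,0])<33)&(abs(q[:,1])<25)&(P[:,2]>228)&(P[:,2]<256)
    H=P[k];m=np.median(H,0);f=np.polyfit(q[k,0],q[k,1],1);print(n,k.sum(),m,'yaw',-.147+np.arctan(f[0]),'y0',f[1],H[:,2].max())
    k=(abs(q[:,0])<60)&(abs(q[:,1])<25)&(P[:,2]>228)&(P[:,2]<256);print('x extent',q[k,0].min(),q[k,0].max())
    # tongue face
    g=(np.linalg.norm(P[:,:2]-[513,-3],axis=1)<40)&(abs(P[:,2]-254)<5)
    r=cv2.minAreaRect(P[g][:,:2].astype(np.float32));print('tongue',r,g.sum())
"
```

```text
wrist [518.33218309  -1.71544042 252.50008758] top+scene [517.84174733  -3.45787976 254.17563752] all [518.19129443  -2.37326627 254.28986108]
w3 602 [658.33223533  96.2496684  248.4669191 ] yaw -0.10006753020168521 y0 2.940293522427468 251.7368586402606
x extent -42.4109584596654 59.19662067239502
tongue ((519.5759887695312, 9.356800079345703), (52.02820587158203, 43.20873260498047), 54.225948333740234) 1234
top 182 [658.2410693   94.34420932 249.00653856] yaw -0.06711235194274452 y0 1.3442830412839257 254.84317908514822
x extent -40.96116537516774 59.137960487890695
tongue ((520.9259033203125, 7.514888763427734), (52.486717224121094, 42.0096435546875), 55.8815803527832) 287
```

```bash
python3 -c "
from h import *
a=cv2.imread('pics/w3.png')[150:300,280:430];b=cv2.imread('pics/w1.png')[175:250,282:357]
cv2.imwrite('pics/c3.png',np.hstack([cv2.resize(a,(400,400),interpolation=2),cv2.resize(b,(400,400),interpolation=2)]))"
```

```text
(no output)
```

View pics/c3.png

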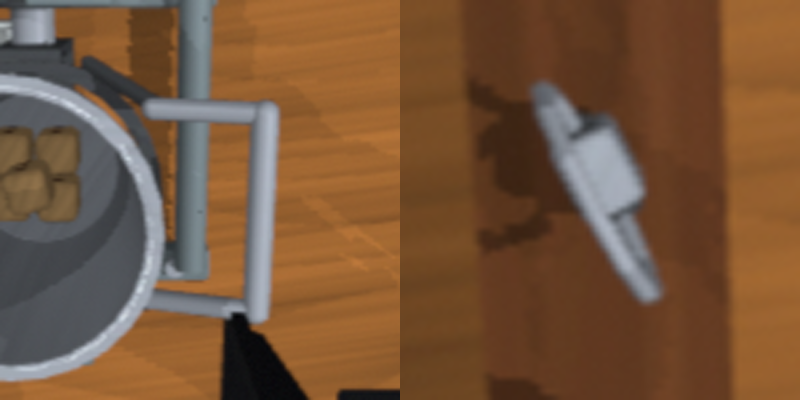

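```bash
python3 -c "
from h import *
def at(i,uv,z):
    o,r=ray(i,[uv]);return o+r[0]*(z-o[2])/r[0][2]
b,db=load('w3');a,da=load('w1');t=env.camera_info('top');s=env.camera_info('scene')
for i,p in((b,[(379.6,190.3),(376.2,269.1)]),(t,[(241.2,155.2),(235.2,196)]),(s,[(305.2,275.2),(350,256)])):
    A,B=at(i,p[0],243),at(i,p[1],243);d=B-A;print('handle',A.round(1),B.round(1),(A+B)/2,np.linalg.norm(d),np.arctan2(d[1],d[0]))
A,B=at(a,(308.7,191.8),87),at(a,(329.1,230.2),87);d=B-A;print('ring',A,B,(A+B)/2,np.linalg.norm(d),np.arctan2(d[1],d[0]))
print('head',at(a,(321.2,205.8),70),'w+top',tri([(a,(321.2,205.8)),(t,(163.2,259.8))]))
P=cloud(a,da);Q=P[185:240,300:340].reshape(-1,3)
k=Q[:,2]>74;q=Q[k];c=np.median(q,0);w=np.linalg.eigh(np.cov(q[:,:2].T))[1][:,1];print('ring cloud',len(q),c,q[:,2].max(),np.arctan(w[1]/w[0]))
k=(abs(Q[:,2]-70)<3)&(np.linalg.norm(Q[:,:2]-[510,296],axis=1)<14);print('head cloud',Q[k].mean(0),k.sum())
# foot edges yaw: crossbar in w3 crop x=195/193
A,B=at(b,(280+208/2.667,150+20/2.667),20),at(b,(280+207/2.667,150+270/2.667),20);d=B-A;print('bar yaw',np.arctan2(d[1],d[0]))
"
```

```text
handle [623.  104.1 243. ] [718.2  90.5 243. ] [670.5926297  97.3369031 243.       ] 96.08521706401169 -0.14216198373125052
handle [715.5  89.1 243. ] [624.8 100.2 243. ] [670.14426896  94.63042608 243.        ] 91.37759275139169 3.019387294443703
handle [711.1  85.7 243. ] [619.6 101.6 243. ] [665.37299236  93.66255409 243.        ] 92.89018787192165 2.970018587044306
ring [483.64270428 288.43039294  87.        ] [527.86343625 303.58029052  87.        ] [505.75307026 296.00534173  87.        ] 46.74390369320574 0.3300647080011579
head [503.41099509 298.70996616  70.        ] w+top [508.28107596 298.22655545  46.10233443]
ring cloud 217 [501.23581133 295.67985486 107.18589865] 431.9378617426894 0.08141745346973785
head cloud [506.28863069 298.35791404  69.30720415] 148
bar yaw -0.1213458536658571
```

The handle ends in w3 are at (379.6,190.3) and (376.2,269.1), which puts the bar middle at ≈(669,95,241), 90–96 mm long, with yaw ≈ −0.14. The pin's ring plane is at ≈ +0.33. Going to the handle now.

```bash
python3 -c "
from h import *
go((669,95,221),3.0016)"
```

```text
t 2.63 at [635.6  31.4 418.6] [ 3.1414e+00 -2.9000e-03  2.9950e+00] delta [-24.4  67.8 197.5] turn -0.0066 |d| 210.2
```

Converted, 105 mm is 10.5, 70 mm is 7, -0.007 rad is -0.14.

Emit:
steer_hand --deltas '[-1.2, 3.4, 1.5, -0.14, 0.4, -2.4, 6.8, 3.5, -0.14, 0.4, -2.4, 6.8, 7, -0.14, 0.4, -2.4, 6.8, 10.5, -0.14, 0.4, -2.4, 6.8, 10.5, -0.14, 0.4]'

```text
t: 3.05
eef_pos: [665.1, 94.6, 308.5]
tcp_rot: [-3.14, -0.011, 3.002]
ft_force: [-1.2, 0.6, -1.9]
opening: 0.401
grip_force: 0.0
```

```bash
python3 -c "
from h import *
go((669,95,221),3.0016)"
```

```text
t 3.05 at [665.1  94.6 308.5] [-3.1398 -0.0112  3.0021] delta [-4.8  1.1 87.4] turn 0.0005 |d| 87.6
```

Emit:
steer_hand --deltas '[-0.2, 0, 3.5, 0, 0.4, -0.2, 0, 7, 0, 0.4, -0.2, 0, 9.1, 0, 0.4, -0.2, 0, 9.1, 0, 0.4, -0.2, 0, 9.1, 0, 0]'

```text
t: 3.47
eef_pos: [670.3, 92.9, 226.2]
tcp_rot: [3.141, 0.0, 3.001]
ft_force: [-0.0, 0.3, 0.3]
opening: 0.367
grip_force: 0.0
```

Emit:
steer_hand --deltas '[0, 0, 0, 0, 0, 0, 0, 0, 0, 0, 0, 0, 0, 0, 0]'

```text
t: 3.72
eef_pos: [670.9, 92.6, 226.8]
tcp_rot: [3.141, 0.003, 3.001]
ft_force: [0.2, 0.5, -0.1]
opening: 0.178
grip_force: 0.0
```

```bash
python3 -c "
from h import *
snap('wrist','w4');go((669,95,221),3.0016)
for k in range(1,13):
    a=.607+2.3*k/12;print(k,np.round(131.5*np.array([np.cos(a)-np.cos(.607),-np.sin(a)+np.sin(.607)]),0))"
```

```text
t 3.77 at [670.8  92.5 226.4] [3.1411e+00 2.2000e-03 3.0007e+00] delta [2.2 2.2 5.4] turn -0.0009 |d| 6.2
1 [-16. -19.]
2 [-36. -35.]
3 [-58. -47.]
4 [-82. -54.]
5 [-107.  -56.]
6 [-132.  -54.]
7 [-157.  -47.]
8 [-179.  -36.]
9 [-199.  -20.]
10 [-215.   -1.]
11 [-228.   21.]
12 [-236.   44.]
```

Emit:
steer_hand --deltas '[0, 0.1, 0.5, 0, 0, 0, 0.1, 0.5, 0, 0, 0, 0.1, 0.5, 0, 0, 0, 0.1, 0.5, 0, 0, 0, 0.1, 0.5, 0, 0]'

```text
t: 4.18
eef_pos: [670.6, 93.5, 219.7]
tcp_rot: [3.142, -0.0, 3.001]
ft_force: [-0.3, 0.3, 0.2]
opening: 0.004
grip_force: 0.0
```

```bash
python3 -c "
from h import *
go((669,95,221),3.0016)"
```

```text
t 4.18 at [670.6  93.5 219.7] [ 3.1415e+00 -1.0000e-04  3.0008e+00] delta [ 1.8  1.3 -1.3] turn -0.0008 |d| 2.6
```

```bash
python3 -c "
from h import *
snap('scene','s2')
a=cv2.imread('pics/s2.png')[150:330,220:400];b=cv2.imread('pics/w4.png')
cv2.imwrite('pics/c4.png',np.hstack([cv2.resize(a,(400,400),interpolation=2),cv2.resize(b,(400,300)).copy() if 0 else cv2.copyMakeBorder(cv2.resize(b,(400,300)),0,100,0,0,0)]))"
```

```text
(no output)
```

View pics/c4.png

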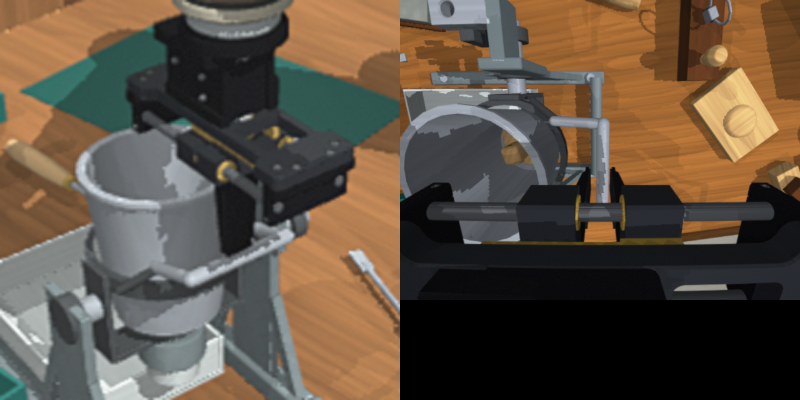

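The scene crop shows the shut fingers ending at the bar's upper edge, at about crop (240,255), so they may be behind it or above it. I'll check with projections.

```bash
python3 -c "
from h import *
s=env.camera_info('scene');t=env.camera_info('top');_,ds=load('s2')
for p in [(670.6,93.5,219.7),(670.6,93.5,240)]:
    u=proj(s,p)[0];print(p,u,'crop',(u-[220,150])*400/180)
b,db=load('w3')
P=cloud(s,ds)
for u in (310,320,330,340):
    print(u,[tuple(P[v,u].round(0)) for v in range(252,280,3)])
for z in (215,228,241):
  for n,i,uv in(('w3',b,((379.6+376.2)/2,229.7)),('top',t,(238.2,175.6)),('sc',s,(327.6,265.6))):
    o,r=ray(i,[uv]);print(z,n,(o+r[0]*(z-o[2])/r[0][2]).round(1))
"
```

```text
(670.6, 93.5, 219.7) [326.01822996 277.69759161] crop [235.59606657 283.77242579]
(670.6, 93.5, 240) [325.89005277 268.09864829] crop [235.31122838 262.44144064]
310 [(np.float64(662.0), np.float64(46.0), np.float64(246.0)), (np.float64(661.0), np.float64(45.0), np.float64(238.0)), (np.float64(659.0), np.float64(43.0), np.float64(230.0)), (np.float64(659.0), np.float64(42.0), np.float64(223.0)), (np.float64(661.0), np.float64(44.0), np.float64(218.0)), (np.float64(661.0), np.float64(43.0), np.float64(211.0)), (np.float64(704.0), np.float64(90.0), np.float64(252.0)), (np.float64(707.0), np.float64(93.0), np.float64(249.0)), (np.float64(709.0), np.float64(94.0), np.float64(245.0)), (np.float64(670.0), np.float64(53.0), np.float64(195.0))]
320 [(np.float64(680.0), np.float64(89.0), np.float64(276.0)), (np.float64(681.0), np.float64(91.0), np.float64(271.0)), (np.float64(682.0), np.float64(92.0), np.float64(266.0)), (np.float64(681.0), np.float64(91.0), np.float64(259.0)), (np.float64(631.0), np.float64(38.0), np.float64(200.0)), (np.float64(686.0), np.float64(95.0), np.float64(251.0)), 
[... 952 characters left out ...]
(644.0), np.float64(101.0), np.float64(251.0)), (np.float64(646.0), np.float64(103.0), np.float64(247.0)), (np.float64(570.0), np.float64(31.0), np.float64(164.0)), (np.float64(567.0), np.float64(29.0), np.float64(155.0)), (np.float64(567.0), np.float64(29.0), np.float64(148.0)), (np.float64(566.0), np.float64(28.0), np.float64(139.0)), (np.float64(566.0), np.float64(27.0), np.float64(131.0)), (np.float64(569.0), np.float64(31.0), np.float64(128.0))]
215 w3 [677.  101.5 215. ]
215 top [677.4  98.2 215. ]
215 sc [639.2  66.3 215. ]
228 w3 [673.3  99.6 228. ]
228 top [673.9  96.6 228. ]
228 sc [651.9  78.9 228. ]
241 w3 [669.6  97.8 241. ]
241 top [670.5  94.9 241. ]
241 sc [664.5  91.5 241. ]
```

```bash
python3 -c "
from h import *
s,ds=load('s2');im=cv2.imread('pics/s2.png')
dark=(im.max(2)<50);P=cloud(s,ds)
for v in range(246,284,2):
    u=np.nonzero(dark[v,300:350])[0]+300;print(v,u.min() if len(u) else '',u.max() if len(u) else '', P[v,int(np.median(u))].round(0) if len(u) else '')
a,da=load('w1');print('tcp in w1',proj(a,(511,295.6,230)),proj(a,(511,295.6,249)))
ia=cv2.imread('pics/w1.png');dk=ia.max(2)<40;P=cloud(a,da)
for v in range(264,300,4):
    u=np.nonzero(dk[v,200:320])[0]+200
    if len(u):print(v,u.min(),u.max(),P[v,int(u.mean())].round(0))
print(env.state()['joints'].round(3))
"
```

```text
246 318 349 [667. 105. 288.]
248 318 348 [670. 103. 286.]
250 318 344 [672. 100. 281.]
252 319 333 [676. 100. 279.]
254 319 333 [677. 101. 276.]
256 319 334 [676. 100. 271.]
258 319 332 [678.  99. 267.]
260 320 332 [673.  96. 259.]
262 320 328 [679.  98. 259.]
264 322 323 [682.  96. 255.]
266   
268   
270   
272 325 325 [593.  13. 149.]
274 321 322 [643.  53. 191.]
276 317 317 [654.  54. 194.]
278   
280   
282   
tcp in w1 [[319.06152913 263.58195061]] [[318.9747758  274.86585825]]
268 240 243 [495. 255. 263.]
272 237 246 [495. 256. 269.]
276 231 246 [495. 256. 276.]
280 227 246 [495. 256. 279.]
284 223 247 [496. 256. 283.]
288 219 247 [496. 257. 288.]
292 216 247 [496. 256. 290.]
296 212 247 [496. 256. 295.]
[ 0.041  0.538  1.372  0.     1.232 -1.389]
```

Both cameras put the visible fingertips well above the reported TCP: about z 261 against 230 in w1, and 250 against 220 here. The fingers shut just above the bar. I'll open, then lower in steps while watching the force.

The manual's scale: shifts go in cm and turns go in units of 0.05 rad. Converting my numbers, -8 mm is -0.8, 1 mm is 0.1.

Emit:
steer_hand --deltas '[0, 0, -0.8, 0, 0.35, 0, 0, -0.8, 0, 0.35, 0, 0, -0.8, 0, 0.35, 0, 0, -0.8, 0, 0.35, 0, 0.1, 0, 0, 0.35]'

```text
t: 4.65
eef_pos: [671.3, 94.4, 220.9]
tcp_rot: [3.141, 0.002, 3.001]
ft_force: [0.6, -0.7, 0.3]
opening: 0.299
grip_force: 0.0
```

Emit:
steer_hand --deltas '[0, 0.1, 0.8, 0, 0.35, 0, 0.1, 1.6, 0, 0.35, 0, 0.1, 2.4, 0, 0.35, 0, 0.1, 2.4, 0, 0.35]'

```text
t: 4.98
eef_pos: [670.0, 95.4, 193.2]
tcp_rot: [-3.141, -0.003, 3.001]
ft_force: [-0.5, -0.3, 0.3]
opening: 0.35
grip_force: 0.0
```

```bash
python3 -c "
from h import *
snap('scene','s3');snap('wrist','w5')
a=cv2.imread('pics/s3.png')[180:330,250:400];b=cv2.imread('pics/w5.png')
cv2.imwrite('pics/c5.png',np.hstack([cv2.resize(a,(400,400),interpolation=2),cv2.resize(b[120:360,200:440],(400,400),interpolation=2)]))"
```

```text
(no output)
```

View pics/c5.png

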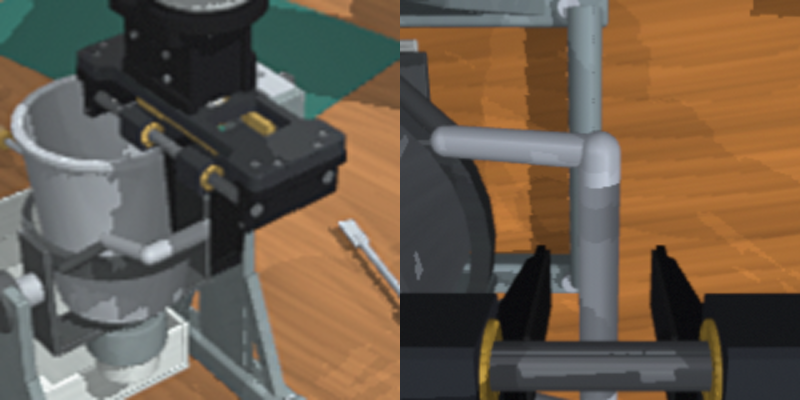

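The bar is now between the open fingers, as seen in the wrist crop (bar at (598,230), fingers at (540,260) and (665,260)). Closing.

Emit:
steer_hand --deltas '[0, 0, 0.2, 0, 0, 0, 0, 0.2, 0, 0, 0, 0, 0.2, 0, 0, 0, 0, 0.2, 0, 0, 0, 0, 0.2, 0, 0]'

```text
t: 5.5
eef_pos: [670.9, 94.9, 193.9]
tcp_rot: [-3.141, 0.0, 3.001]
ft_force: [-0.2, -2.7, -0.7]
opening: 0.116
grip_force: 30.0
```

Emit:
steer_hand --deltas '[0, 0, 0, 0, 0, 0, 0, 0, 0, 0]'

```text
t: 5.67
eef_pos: [670.9, 94.9, 193.8]
tcp_rot: [-3.141, 0.0, 3.001]
ft_force: [-0.2, -3.8, 0.1]
opening: 0.12
grip_force: 30.0
```

```bash
python3 -c "
from h import *
go((669,95,191),3.0016)
s,d=load('s3');P=cloud(s,d);im=cv2.imread('pics/s3.png');dk=im.max(2)<50
for v in range(268,292,2):
    u=np.nonzero(dk[v,315:350])[0]+315
    if len(u):print(v,u.min(),u.max(),P[v,int(np.median(u))].round(0))"
```

```text
t 5.67 at [670.9  94.9 193.8] [-3.1410e+00  1.0000e-04  3.0006e+00] delta [ 1.9 -0.2  2.8] turn -0.001 |d| 3.4
268 329 340 [678. 120. 258.]
270 329 340 [677. 118. 252.]
272 329 340 [676. 118. 248.]
274 329 340 [676. 117. 243.]
276 329 339 [676. 118. 239.]
278 329 339 [674. 115. 232.]
280 329 334 [681. 116. 232.]
282 329 330 [685. 115. 231.]
```

```bash
python3 -c "
import numpy as np
f=lambda a:131.5*np.array([np.cos(a),-np.sin(a)])
A=.607+2.29*np.arange(0,26)/25
for k in range(0,25,5):print(k,[list(map(int,np.round(f(A[k+j])-f(A[k])))) for j in range(1,6)])
print('back')
for k in range(25,0,-5):print(k,[list(map(int,np.round(f(A[k-j])-f(A[k])))) for j in range(1,6)])"
```

```text
0 [[-7, -10], [-15, -18], [-24, -26], [-34, -34], [-44, -40]]
5 [[-11, -5], [-22, -10], [-34, -13], [-45, -15], [-57, -16]]
10 [[-12, 0], [-24, 1], [-36, 3], [-47, 6], [-59, 11]]
15 [[-11, 5], [-21, 12], [-31, 19], [-40, 27], [-48, 36]]
20 [[-7, 10], [-14, 20], [-19, 30], [-24, 42], [-27, 53]]
back
25 [[3, -12], [8, -23], [13, -33], [20, -44], [27, -53]]
20 [[8, -9], [17, -17], [27, -24], [37, -30], [48, -36]]
15 [[11, -4], [23, -8], [35, -10], [47, -11], [59, -11]]
10 [[12, 1], [24, 3], [35, 7], [47, 11], [57, 16]]
5 [[10, 6], [20, 14], [29, 22], [37, 30], [44, 40]]
```

Emit:
steer_hand --deltas '[0, -0.7, -1, 0, 0, 0, -1.5, -1.8, 0, 0, 0, -2.4, -2.6, 0, 0, 0, -3.4, -3.4, 0, 0, 0, -4.4, -4, 0, 0]'

```text
t: 6.08
eef_pos: [664.3, 51.1, 234.0]
tcp_rot: [3.141, -0.001, 3.001]
ft_force: [2.0, 0.0, -10.6]
opening: 0.122
grip_force: 30.0
```

Emit:
steer_hand --deltas '[0, -1.1, -0.5, 0, 0, 0, -2.2, -1, 0, 0, 0, -3.4, -1.3, 0, 0, 0, -4.5, -1.5, 0, 0, 0, -5.7, -1.6, 0, 0]'

```text
t: 6.5
eef_pos: [656.4, -4.7, 251.4]
tcp_rot: [3.14, 0.001, 3.001]
ft_force: [-2.7, 7.6, 1.5]
opening: 0.118
grip_force: 30.0
```

Emit:
steer_hand --deltas '[0, -1.2, 0, 0, 0, 0, -2.4, 0.1, 0, 0, 0, -3.6, 0.3, 0, 0, 0, -4.7, 0.6, 0, 0, 0, -5.9, 1.1, 0, 0]'

```text
t: 6.92
eef_pos: [648.0, -63.4, 241.1]
tcp_rot: [3.14, 0.002, 3.001]
ft_force: [-2.8, 5.2, 4.2]
opening: 0.12
grip_force: 30.0
```

```bash
python3 -c "
from h import *
go((669,95,191),3.0016)"
```

```text
t 6.92 at [648.  -63.4 241.1] [3.1405e+00 1.8000e-03 3.0009e+00] delta [  1.5 159.7  50.2] turn -0.0007 |d| 167.4
```

Emit:
steer_hand --deltas '[0, -1.1, 0.5, 0, 0, 0, -2.1, 1.2, 0, 0, 0, -3.1, 1.9, 0, 0, 0, -4, 2.7, 0, 0, 0, -4.8, 3.6, 0, 0]'

```text
t: 7.33
eef_pos: [641.2, -110.9, 204.2]
tcp_rot: [3.14, 0.001, 3.001]
ft_force: [-3.1, 6.4, 2.5]
opening: 0.118
grip_force: 30.0
```

Emit:
steer_hand --deltas '[0, -0.7, 1, 0, 0, 0, -1.4, 2, 0, 0, 0, -1.9, 3, 0, 0, 0, -2.4, 4.2, 0, 0, 0, -2.7, 5.3, 0, 0]'

```text
t: 7.75
eef_pos: [638.3, -136.1, 151.8]
tcp_rot: [3.138, 0.002, 3.0]
ft_force: [-2.5, 34.5, 54.4]
opening: 0.12
grip_force: 30.0
```

Emit:
steer_hand --deltas '[0, 0, 0, 0, 0, 0, 0, 0, 0, 0, 0, 0, 0, 0, 0, 0, 0, 0, 0, 0, 0, 0, 0, 0, 0]'

```text
t: 8.17
eef_pos: [638.8, -136.0, 150.7]
tcp_rot: [3.139, 0.002, 3.001]
ft_force: [5.7, 12.0, -4.1]
opening: 0.12
grip_force: 30.0
```

Emit:
steer_hand --deltas '[0, 0, 0, 0, 0, 0, 0, 0, 0, 0, 0, 0, 0, 0, 0, 0, 0, 0, 0, 0, 0, 0, 0, 0, 0]'

```text
t: 8.58
eef_pos: [638.8, -136.0, 150.7]
tcp_rot: [3.139, 0.002, 3.001]
ft_force: [5.8, 13.4, -3.2]
opening: 0.119
grip_force: 30.0
```

```bash
python3 -c "
from h import *
i,_,d=snap('top','t2');snap('scene','s4')
im=cv2.imread('pics/t2.png')
s=cv2.imread('pics/s4.png')
cv2.imwrite('pics/c6.png',np.hstack([cv2.resize(im[130:270,230:410],(400,311),interpolation=2),cv2.resize(s[160:340,190:390],(400,311),interpolation=2)]))
go((669,95,191),3.0016)"
```

```text
t 8.68 at [ 638.8 -136.   150.7] [3.1391e+00 2.4000e-03 3.0010e+00] delta [  2.4 233.  -39.7] turn -0.0006 |d| 236.4
```

View pics/c6.png

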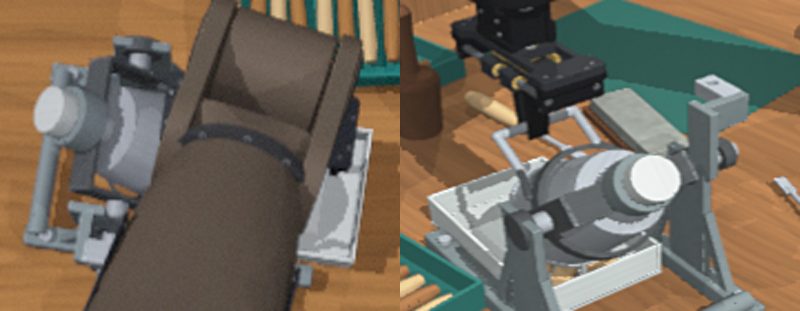

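The drum is at its stop, mouth down, and blanks are visible in the pan under its mouth. After a short wait I'll swing it back and count them.

Emit:
steer_hand --deltas '[0, 0, 0, 0, 0, 0, 0, 0, 0, 0, 0, 0, 0, 0, 0, 0, 0, 0, 0, 0, 0, 0, 0, 0, 0]'

```text
t: 9.1
eef_pos: [638.8, -136.0, 150.6]
tcp_rot: [3.139, 0.002, 3.001]
ft_force: [5.0, 13.0, -4.3]
opening: 0.115
grip_force: 30.0
```

Emit:
steer_hand --deltas '[0, 0.3, -1.2, 0, 0, 0, 0.8, -2.3, 0, 0, 0, 1.3, -3.3, 0, 0, 0, 2, -4.4, 0, 0, 0, 2.7, -5.3, 0, 0]'

```text
t: 9.52
eef_pos: [641.9, -110.9, 203.8]
tcp_rot: [-3.141, 0.001, 3.001]
ft_force: [3.6, 0.0, -7.1]
opening: 0.116
grip_force: 30.0
```

Emit:
steer_hand --deltas '[0, 0.8, -0.9, 0, 0, 0, 1.7, -1.7, 0, 0, 0, 2.7, -2.4, 0, 0, 0, 3.7, -3, 0, 0, 0, 4.8, -3.6, 0, 0]'

```text
t: 9.93
eef_pos: [649.0, -65.7, 242.4]
tcp_rot: [-3.137, 0.005, 3.0]
ft_force: [-1.3, -10.3, 8.5]
opening: 0.118
grip_force: 30.0
```

Emit:
steer_hand --deltas '[0, 1.1, -0.4, 0, 0, 0, 2.3, -0.8, 0, 0, 0, 3.5, -1, 0, 0, 0, 4.7, -1.1, 0, 0, 0, 5.9, -1.1, 0, 0]'

```text
t: 10.35
eef_pos: [657.9, -5.8, 253.2]
tcp_rot: [-3.139, 0.006, 3.0]
ft_force: [4.4, -6.1, 0.6]
opening: 0.115
grip_force: 30.0
```

```bash
python3 -c "
from h import *
i,_,d=snap('top','t3');go((669,95,191),3.0016)"
```

```text
t 10.4 at [658.2  -3.6 252.9] [-3.1407  0.0063  3.0011] delta [ 3.5 99.2 61.8] turn -0.0005 |d| 116.9
```

Emit:
steer_hand --deltas '[0, 1.2, 0.1, 0, 0, 0, 2.4, 0.3, 0, 0, 0, 3.5, 0.7, 0, 0, 0, 4.7, 1.1, 0, 0, 0, 5.7, 1.6, 0, 0]'

```text
t: 10.82
eef_pos: [666.2, 51.4, 236.6]
tcp_rot: [-3.141, 0.006, 3.001]
ft_force: [4.4, -4.8, 3.9]
opening: 0.117
grip_force: 30.0
```

Emit:
steer_hand --deltas '[0, 1, 0.6, 0, 0, 0, 2, 1.4, 0, 0, 0, 2.9, 2.2, 0, 0, 0, 3.7, 3, 0, 0, 0, 4.1, 3.6, 0, 0]'

```text
t: 11.23
eef_pos: [672.2, 92.8, 199.9]
tcp_rot: [3.141, 0.006, 3.001]
ft_force: [4.0, 1.7, 8.7]
opening: 0.117
grip_force: 30.0
```

```bash
python3 -c "
from h import *
go((670.9,94.9,193.8),3.0016)"
```

```text
t 11.23 at [672.2  92.8 199.9] [3.1411 0.0056 3.0009] delta [1.6 1.9 6. ] turn -0.0007 |d| 6.5
```

Emit:
steer_hand --deltas '[0, 0.2, 0.3, 0, 0, 0, 0.3, 0.6, 0, 0, 0, 0.3, 0.8, 0, 0, 0, 0.3, 0.9, 0, 0, 0, 0.3, 0.9, 0, 0]'

```text
t: 11.65
eef_pos: [673.0, 97.5, 193.0]
tcp_rot: [3.137, 0.008, 3.001]
ft_force: [3.3, 11.6, 14.5]
opening: 0.121
grip_force: 30.0
```

```bash
python3 -c "
from h import *
go((670.9,94.9,193.8),3.0016)"
```

```text
t 11.65 at [673.   97.5 193. ] [3.1372 0.0078 3.0012] delta [ 1.7 -2.9 -0.8] turn -0.0004 |d| 3.4
```

Emit:
steer_hand --deltas '[0, 0, 0, 0, 0.35, 0, 0, 0, 0, 0.35, 0, 0, 0, 0, 0.35, 0, 0, 0, 0, 0.35, 0, 0, -2, 0, 0.35]'

```text
t: 12.07
eef_pos: [669.3, 95.0, 205.4]
tcp_rot: [-3.14, -0.006, 3.0]
ft_force: [-0.2, 0.3, 0.2]
opening: 0.341
grip_force: 0.0
```

Emit:
steer_hand --deltas '[0, 0, -4, 0, 0.4, 0, 0, -8, 0, 0.4, 0, 2, -11, 0, 0.4, 0, 5.5, -11, 0, 0.4, 0, 9, -11, 0, 0.4]'

```text
t: 12.48
eef_pos: [684.1, 184.5, 321.6]
tcp_rot: [3.141, 0.004, 2.998]
ft_force: [0.8, -0.7, -0.6]
opening: 0.398
grip_force: 0.0
```

```bash
python3 -c "
from h import *
go((510,296,200),3.0016)"
```

```text
t 12.48 at [684.1 184.5 321.6] [3.1406 0.0039 2.9984] delta [188.7  85.4 120.9] turn -0.0032 |d| 239.9
```

Converted, 86 mm is 8.6, 20 mm is 2, -0.473 rad is -9.46.

Emit:
steer_hand --deltas '[3.8, 1.7, 2, -2, 0.4, 7.6, 3.4, 4, -4, 0.4, 11.4, 5.1, 6.5, -6, 0.4, 15.2, 6.8, 9.5, -8, 0.4, 18.9, 8.6, 13, -9.46, 0.4]'

```text
t: 12.9
eef_pos: [531.4, 280.4, 211.9]
tcp_rot: [-3.142, 0.001, -2.804]
ft_force: [0.9, 0.6, -0.5]
opening: 0.4
grip_force: 0.0
```

Emit:
steer_hand --deltas '[0, 0, 0, 0, 0.4, 0, 0, 0, 0, 0.4]'

```text
t: 13.07
eef_pos: [531.8, 280.4, 211.6]
tcp_rot: [-3.141, -0.002, -2.808]
ft_force: [-0.6, -0.0, -0.4]
opening: 0.401
grip_force: 0.0
```

```bash
python3 -c "
from h import *
snap('wrist','w6');snap('top','t4');snap('scene','s5')
go((508,297,190),3.4716)
i,d=load('w6');u,v=proj(i,(508,297,75))[0];x,y=int(u-50),int(v-50);print('crop w6 at',x,y)
w=cv2.imread('pics/w6.png');t=cv2.imread('pics/t4.png');s=cv2.imread('pics/s5.png')
r=lambda a:cv2.resize(a,(400,300),interpolation=2)
o=np.zeros((600,800,3),np.uint8)
o[:,:][0:300,0:300]=cv2.resize(w[y:y+100,x:x+100],(300,300),interpolation=2)
o[0:300,400:]=r(t[155:275,250:410]);o[300:,0:400]=r(s[180:330,190:390]);o[300:,400:]=r(s[310:370,430:510])
cv2.imwrite('pics/c7.png',o)"
```

```text
t 13.22 at [534.5 279.6 213.1] [-3.1415e+00  1.7000e-03 -2.8110e+00] delta [19.4 25.1 23.1] turn 0.0006 |d| 39.2
crop w6 at 291 152
```

View pics/c7.png

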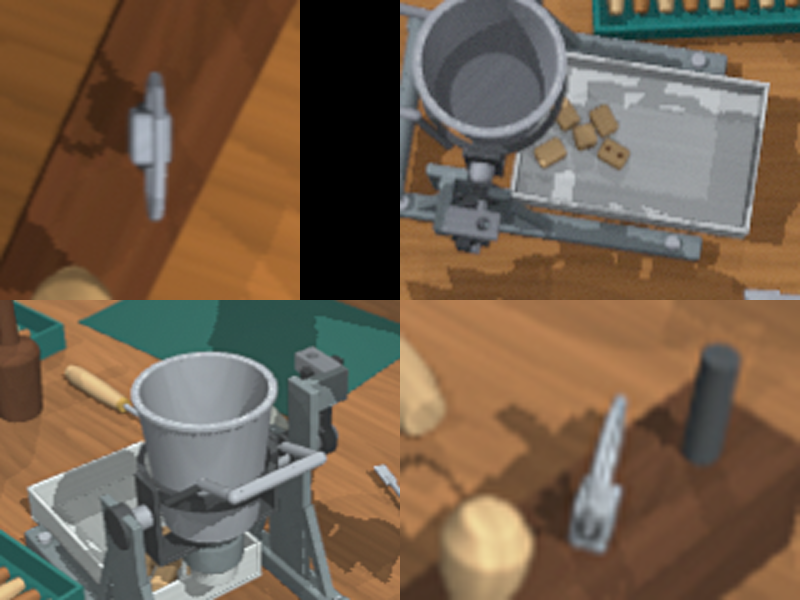

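All five blanks are in the pan and the drum is empty and upright. In w6 the ring stands at crop (156,75–215), parallel to the image columns, so the tool yaw matches the pin's. Now the pin position and the real finger geometry.

```bash
python3 -c "
from h import *
a,da=load('w1');b,db=load('w6');t=env.camera_info('top');s=env.camera_info('scene')
hd={'w1':(a,(321.0,205.6)),'w6':(b,(341.2,197.7)),'top':(t,(163,259.8)),'sc':(s,(469.3,350))}
for n,(i,uv) in hd.items():
    o,r=ray(i,[uv]);print('head70',n,(o+r[0]*(70-o[2])/r[0][2]).round(1))
for n,(i,uv) in {'w1':(a,(318.9,211)),'w6':(b,(342.9,200.1))}.items():
    o,r=ray(i,[uv]);print('ring87',n,(o+r[0]*(87-o[2])/r[0][2]).round(1))
print('tri head',tri(list(hd.values())),tri([hd['w6'],hd['sc']]))
# gripper geometry in tool frame from w6 depth
st=env.state();A=R.from_euler('xyz',st['tcp_rot']).as_matrix();P=(cloud(b,db)-st['eef_pos'])@A
for uv in [(320,330),(320,340),(320,350),(320,385),(280,310),(240,310),(200,310),(150,330),(320,400),(320,420),(320,450)]:print(uv,P[uv[1],uv[0]].round(0))
im=cv2.imread('pics/w6.png');dk=im.max(2)<45
for v in range(258,300,4):
    u=np.nonzero(dk[v,240:320])[0]+240
    if len(u):print(v,u.min(),u.max(),P[v,int(u.mean())].round(0))
"
```

```text
head70 w1 [503.2 298.5  70. ]
head70 w6 [504.6 295.7  70. ]
head70 top [505.9 292.8  70. ]
head70 sc [505.5 295.6  70. ]
ring87 w1 [505.4 295.9  87. ]
ring87 w6 [504.  296.1  87. ]
tri head [504.72223214 295.67879433  68.13565648] [504.76056809 295.49765277  69.37409423]
(320, 330) [  30.    3. -123.]
(320, 340) [  28.    3. -124.]
(320, 350) [  26.    3. -125.]
(320, 385) [-250.    3.  191.]
(280, 310) [  2. -16. -60.]
(240, 310) [  35.  -19. -120.]
(200, 310) [  35.  -29. -121.]
(150, 330) [  35.  -38. -131.]
(320, 400) [  26.    3. -143.]
(320, 420) [  26.    3. -148.]
(320, 450) [  25.    3. -154.]
270 277 283 [ 12. -19. -34.]
274 276 284 [ 12. -18. -39.]
278 270 285 [ 13. -19. -47.]
282 268 285 [ 12. -19. -49.]
286 265 285 [  78.    3. -200.]
290 263 285 [ 12. -19. -59.]
294 260 285 [ 12. -19. -63.]
298 240 285 [ 12. -22. -68.]
```

```bash
python3 -c "
from h import *
go((504.7,295.8,120),3.4716)"
```

```text
t 13.22 at [534.5 279.6 213.1] [-3.1415e+00  1.7000e-03 -2.8110e+00] delta [23.1 25.  93.1] turn 0.0006 |d| 99.1
```

Emit:
steer_hand --deltas '[1.2, 1.3, 1, 0, 0.35, 2.3, 2.5, 3, 0, 0.35, 2.3, 2.5, 6.5, 0, 0.35, 2.3, 2.5, 9.3, 0, 0.35, 2.3, 2.5, 9.3, 0, 0.35]'

```text
t: 13.63
eef_pos: [502.3, 294.7, 115.3]
tcp_rot: [-3.141, -0.006, -2.811]
ft_force: [-0.6, -0.4, -0.5]
opening: 0.347
grip_force: 0.0
```

```bash
python3 -c "
from h import *
go((504.7,295.8,40),3.4716)
b,p,d=snap('wrist','w7');st=env.state();A=R.from_euler('xyz',st['tcp_rot']).as_matrix();P=(cloud(b,d)-st['eef_pos'])@A
W=cloud(b,d)
# ring/pin points in tool frame: within 30mm of axis, world z between 75 and 120
k=(W[...,2]>78)&(W[...,2]<118)&(np.linalg.norm(W[...,:2]-[504.7,295.8],axis=2)<34)
im=p.astype(int);k&=(im.max(2)>90)&(im.max(2)-im.min(2)<30)
v,u=np.nonzero(k);print(k.sum(),u.mean(),u.min(),u.max(),v.min(),v.max());q=P[k];print('tool med',np.median(q,0),q.min(0),q.max(0));print('fit dy/dx',np.polyfit(q[:,0],q[:,1],1))
dk=im.max(2)<45
for v in range(266,300,4):
    for lo,hi in((240,320),(320,400)):
        uu=np.nonzero(dk[v,lo:hi])[0]+lo
        if len(uu):print(v,uu.min(),uu.max(),end=' | ')
    print()
"
```

```text
t 13.63 at [502.3 294.7 115.3] [-3.141  -0.006  -2.8111] delta [-3.1  0.3 75.3] turn 0.0005 |d| 75.4
378 318.5026455026455 316 321 222 288
tool med [5.70264222e+00 7.18118527e-03 1.00985512e+01] [-22.44631584  -1.81453383   5.99364827] [23.16926052  1.75757891 32.22700716]
fit dy/dx [-0.00916364  0.06257814]

270 281 288 | 270 352 358 | 
274 279 289 | 274 352 360 | 
278 275 289 | 278 351 365 | 
282 272 289 | 282 352 368 | 
286 269 289 | 286 351 370 | 
290 267 289 | 290 351 372 | 
294 264 289 | 294 351 375 | 
298 240 289 | 298 351 399 |
```

The ring is centred in the tool frame (x −22…+23, y≈0). Lowering with a force check.

Emit:
steer_hand --deltas '[-0.2, 0, 3, 0, 0.35, -0.2, 0, 5.5, 0, 0.35, -0.2, 0, 7, 0, 0.35, -0.2, 0, 8, 0, 0.35, -0.2, 0, 8, 0, 0.35]'

```text
t: 14.1
eef_pos: [505.9, 296.5, 39.2]
tcp_rot: [3.142, -0.0, -2.81]
ft_force: [-0.6, -0.7, -0.4]
opening: 0.35
grip_force: 0.0
```

Emit:
steer_hand --deltas '[0, 0, 0.4, 0, 0.35, 0, 0, 0.7, 0, 0.35, 0, 0, 0.9, 0, 0.35, 0, 0, 0.9, 0, 0.35]'

```text
t: 14.43
eef_pos: [505.4, 296.9, 30.7]
tcp_rot: [3.141, 0.001, -2.809]
ft_force: [0.7, -0.8, 0.9]
opening: 0.352
grip_force: 0.0
```

```bash
python3 -c "
from h import *
go((504.7,295.8,22),3.4716)"
```

```text
t 14.43 at [505.4 296.9  30.7] [ 3.1415e+00  7.0000e-04 -2.8094e+00] delta [ 1.  -0.8  8.7] turn 0.0021 |d| 8.8
```

Emit:
steer_hand --deltas '[0, -0.1, 0.2, 0, 0.35, 0, -0.1, 0.4, 0, 0.35, 0, -0.1, 0.4, 0, 0.35]'

```text
t: 14.68
eef_pos: [505.4, 295.8, 26.1]
tcp_rot: [3.142, -0.0, -2.809]
ft_force: [-0.3, -0.7, 0.0]
opening: 0.348
grip_force: 0.0
```

Emit:
steer_hand --deltas '[0, 0, 0.2, 0, 0.35, 0, 0, 0.3, 0, 0.35, 0, 0, 0.3, 0, 0.35]'

```text
t: 14.93
eef_pos: [505.3, 295.8, 23.0]
tcp_rot: [3.142, -0.0, -2.809]
ft_force: [0.2, 0.3, 0.1]
opening: 0.351
grip_force: 0.0
```

```bash
python3 -c "
from h import *
go((504.7,295.8,22),3.4716)
s,_,d=snap('scene','s6');P=cloud(s,d);im=cv2.imread('pics/s6.png');dk=im.max(2)<45
A=R.from_euler('xyz',env.state()['tcp_rot']).as_matrix()
W=(P-env.state()['eef_pos'])@A
k=dk&(abs(W[...,0])<15)&(abs(W[...,1])<45)&(W[...,2]>-80)&(W[...,2]<0)
for sg in(-1,1):
    q=W[k&(sg*W[...,1]>0)];print(sg,len(q),np.percentile(q,[0,2,50,98,100],axis=0).round(0) if len(q) else '')
"
```

```text
t 14.93 at [505.3 295.8  23. ] [ 3.1415e+00 -3.0000e-04 -2.8094e+00] delta [0.6 0.2 1. ] turn 0.0022 |d| 1.1
-1 88 [[-14. -25. -80.]
 [-14. -24. -79.]
 [-10. -19. -60.]
 [  9. -17. -33.]
 [ 11. -17. -27.]]
1 72 [[-13.  17. -80.]
 [-13.  17. -80.]
 [-10.  21. -63.]
 [ -7.  26. -37.]
 [ -6.  26. -31.]]
```

Emit:
steer_hand --deltas '[0, 0, 0, 0, 0, 0, 0, 0, 0, 0, 0, 0, 0, 0, 0, 0, 0, 0, 0, 0, 0, 0, 0, 0, 0]'

```text
t: 15.4
eef_pos: [505.5, 295.8, 23.3]
tcp_rot: [3.142, 0.0, -2.809]
ft_force: [0.2, 0.2, 0.5]
opening: 0.144
grip_force: 30.0
```

Emit:
steer_hand --deltas '[0, 0, -0.3, 0, 0, 0, 0, -0.8, 0, 0, 0, 0, -1.4, 0, 0, 0, 0, -2, 0, 0, 0, 0, -2, 0, 0]'

```text
t: 15.82
eef_pos: [505.9, 296.0, 44.7]
tcp_rot: [3.141, 0.002, -2.809]
ft_force: [0.4, -0.9, -0.2]
opening: 0.144
grip_force: 30.0
```

The pin is held (opening 0.144, about 14 mm) and lifts freely. Seated reference: reported z 23.3 is the head's underside at 50, so home on the tongue is reported z ≈ 227. Lifting, carrying and turning.

Emit:
steer_hand --deltas '[0, 0, -3.5, 0, 0, 0, 0, -7.5, 0, 0, 0, 0, -11.5, 0, 0, 0, 0, -15.5, 0, 0, 0, 0, -19.5, 0, 0]'

```text
t: 16.23
eef_pos: [505.0, 295.6, 240.5]
tcp_rot: [3.141, 0.0, -2.809]
ft_force: [0.1, -0.3, -1.9]
opening: 0.144
grip_force: 30.0
```

Emit:
steer_hand --deltas '[0, 0, -3, 2, 0, 0, 0, -5, 4, 0, 0, 0, -5, 6, 0, 0, 0, -5, 8, 0, 0, 0, -5, 9.46, 0]'

```text
t: 16.65
eef_pos: [505.3, 295.8, 288.8]
tcp_rot: [3.141, 0.001, 2.995]
ft_force: [-0.6, -0.2, -0.8]
opening: 0.144
grip_force: 30.0
```

```bash
python3 -c "
from h import *
go((563,-8,290),3.0016)"
```

```text
t 16.65 at [505.3 295.8 288.8] [3.1409e+00 9.0000e-04 2.9955e+00] delta [-101.3 -292.1   -1.3] turn -0.0061 |d| 309.2
```

Emit:
steer_hand --deltas '[-1.2, -3.4, 0, 0, 0, -2.3, -6.6, 0, 0, 0, -3.5, -10, 0, 0, 0, -4.6, -13.3, 0, 0, 0, -5.8, -16.6, 0, 0, 0]'

```text
t: 17.07
eef_pos: [539.3, 121.8, 288.4]
tcp_rot: [3.141, 0.0, 3.001]
ft_force: [0.5, 0.4, -0.3]
opening: 0.146
grip_force: 30.0
```

Emit:
steer_hand --deltas '[-1.2, -3.4, 0, 0, 0, -2.3, -6.6, -0.1, 0, 0, -3.5, -10, -0.1, 0, 0, -4.3, -12.6, -0.1, 0, 0, -4.3, -12.6, -0.1, 0, 0]'

```text
t: 17.48
eef_pos: [565.0, -11.7, 289.1]
tcp_rot: [-3.141, 0.0, 2.997]
ft_force: [0.8, -0.8, -1.5]
opening: 0.146
grip_force: 30.0
```

Emit:
steer_hand --deltas '[0, 0, 0, 0, 0, 0, 0, 0, 0, 0, 0, 0, 0, 0, 0]'

```text
t: 17.73
eef_pos: [564.2, -6.5, 289.3]
tcp_rot: [3.141, 0.0, 3.002]
ft_force: [0.2, 0.1, -1.4]
opening: 0.145
grip_force: 30.0
```

```bash
cat > m.py <<'E'
from h import *
import sys
go((563,-8,290),3.0016)
b,p,d=snap('wrist',sys.argv[1]);st=env.state();E0=st['eef_pos'];A=R.from_euler('xyz',st['tcp_rot']).as_matrix()
W=cloud(b,d);P=(W-E0)@A;im=p.astype(int)
# held pin: metal-coloured pixels near tool axis; ring spans tool z about -89..-29 (head underside at -27)
g=(im.max(2)>80)&(im.max(2)-im.min(2)<30)
k=g&(P[...,2]>-90)&(P[...,2]<-48)&(abs(P[...,0])<30)&(abs(P[...,1])<6);q=P[k]
print('ring',k.sum(),'min',q.min(0).round(1),'max',q.max(0).round(1),'fit',np.polyfit(q[:,0],q[:,1],1).round(4))
# tongue top face and hole
f=(abs(W[...,2]-254)<6)&(np.linalg.norm(W[...,:2]-[518,-2],axis=2)<40)
v,u=np.nonzero(f);print('tongue px',u.min(),u.max(),v.min(),v.max(),'proj hole',proj(b,(518.2,-2.2,254)))
E
python3 m.py w8
```

```text
t 17.73 at [564.2  -6.5 289.3] [3.1413e+00 1.0000e-04 3.0017e+00] delta [ 1.  -1.6 -0.7] turn 0.0001 |d| 2.0
ring 649 min [-20.2  -0.3 -87. ] max [ 26.    3.7 -60.7] fit [-1.4000e-03  1.5224e+00]
tongue px 297 371 155 222 proj hole [[314.81999304 186.98353146]]
```

```bash
python3 -c "
from h import *
b,d=load('w8');im=cv2.imread('pics/w8.png');g=cv2.cvtColor(im,6)
c=g[165:210,285:385];print('\n'.join(''.join('%4d'%x for x in r[::2][:34]) for r in c[::2]))
W=cloud(b,d)
print('face z',np.median(W[172:180,335:350,2]))
"
```

```text
103 102 102 100  99  97  96  95  93  99 103 103 105 105 106 106 106 106  93  96 110  59  73  73  74  73  79  80  79  77  97  97  96  96
  97  95  94  96  98  99 102 105 106 107 106 107 106 105 102  94  81  74  80  95  83  47  65  65  69  73  74  73  72  72  81  91  95 104
 104 106 105 106 106 107 105 103 102 102  99 100 100  99  62  44  45  44  49  57  53  47  49  45  43  43  42  44  42  42  44  51  70 107
 104 104 103 102 102 102  95  87  87  88  88  88  87  88  82  81  81  82  82  81  82  82  81  81  80  80  73  73  74  74  75  74  75  86
 104 105 106 106 108 118 157 158 159 159 159 159 160 158 156 157 157 156 156 156 156 156 155 156 157 166 166 166 167 166 166 166 166 165
 111 112 111 111 111 120 162 163 163 163 163 163 163 163 163 163 163 163 162 163 162 162 163 163 163 173 174 175 174 175 175 174 174 174
 112 110 111 111 110 119 162 164 164 163 164 164 164 164 163 162 164 164 164 163 163 163 163 163 163 169 175 174 174 174 174 175 175 175
 109 110 109 109 110 119 159 160 161 160 160 161 160 147 125 118 118 137 158 161 161 161 161 161 161 167 173 173 173 172 171 172 172 172
 111 
[... 1375 characters left out ...]
68  68  68  74 156 171 172 171 172 172 171 161 160 160 160 159 159 159 170 170 171 171 171 171 170 171 170 170 171 170 171 171
  94  91  76  68  68  70 101 105 106 105 100 100 100  96  96  95  94  94 105 119 124  86  85  84  84  84  84  85  88 111 120 116 117 115
  83  85  92  74  69  68  67  66  68  65  59  59  59  59  59  58  55  48  74  98 105  40  34  37  39  37  37  35  37  54  54  52  51  48
  99  98  98  98  96  84  69  67  67  62  58  59  59  53  39  35  33  35  73  98 105  61  74  77  78  77  78  78  77  46  31  33  43  46
 100 101 101 100 100 100  97  76  68  60  60  59  56  37  34  35  34  34  40  71  83  58  76  77  77  78  80  78  79  45  35  35  37  44
face z 253.45907708801224
```

```bash
python3 -c "
from h import *
b,d=load('w8');im=cv2.imread('pics/w8.png');g=cv2.cvtColor(im,6)
E0=np.array([564.2,-6.5,289.3]);A=R.from_euler('xyz',[3.1413,1e-4,3.0017]).as_matrix()
T=lambda p:E0+A@np.array(p)
o,r=ray(b,[(315.6,187.1)]);h=o+r[0]*(254-o[2])/r[0][2];print('hole',h.round(2),'tool',(A.T@(h-E0)).round(2))
for p in [(2.9,0,3),(2.9,0,-4),(2.9,0,-15),(2.9,0,-27),(2.9,0,-47),(2.9,-23,-62),(2.9,23,-62),(25.9,0,-64),(-20,0,-64),(2.9,0,-87)]:print(p,proj(b,T(p)).round(1))
c=g[205:330,285:350];print('\n'.join('%3d '%(205+4*j)+''.join('%4d'%x for x in rr[::2]) for j,rr in enumerate(c[::4])))
P=(cloud(b,d)-E0)@A
for v in range(225,330,8):print(v,[tuple(P[v,u].round(0)) for u in(312,318,324)])
"
```

```text
hole [518.36  -1.66 254.  ] tool [46.07 -1.61 35.29]
(2.9, 0, 3) [[317.7 259.6]]
(2.9, 0, -4) [[317.7 263.3]]
(2.9, 0, -15) [[317.5 269.8]]
(2.9, 0, -27) [[317.4 277.6]]
(2.9, 0, -47) [[317.1 293. ]]
(2.9, -23, -62) [[267.7 307.1]]
(2.9, 23, -62) [[366. 307.]]
(25.9, 0, -64) [[316.6 262.4]]
(-20, 0, -64) [[317.  351.8]]
(2.9, 0, -87) [[316.3 337.3]]
205   83  85  92  74  69  68  67  66  68  65  59  59  59  59  59  58  55  48  74  98 105  40  34  37  39  37  37  35  37  54  54  52  51
209  100 101 101 100 100 100  97  76  68  60  60  59  56  37  34  35  34  34  40  71  83  58  76  77  77  78  80  78  79  45  35  35  37
213  143 132 160 186 187 188 188 188 125  60  59  60  59  57  51  47  47  47  49  49  50  60  76  77  79  78  80  80  77  51  58  59  46
217  166 130 130 130 130 130 130 119  82  83  82  81  81  81  81  81  81  80  59  48  47  52  58  57  56  56  60  59  59  58  58  52  51
221  166 129 131 129 124 131 131 120  81  80  78  78  77  78  78  79  79  79  57  48  47  47  47  47  46  49  58  51  51  51  51  49  51
225  169 123 116 116 116 117 124 132 125 115 115 114 162 160  6
[... 5391 characters left out ...]
5 [(np.float64(-4.0), np.float64(-3.0), np.float64(-46.0)), (np.float64(15.0), np.float64(1.0), np.float64(-83.0)), (np.float64(15.0), np.float64(3.0), np.float64(-83.0))]
313 [(np.float64(-117.0), np.float64(-8.0), np.float64(149.0)), (np.float64(12.0), np.float64(1.0), np.float64(-84.0)), (np.float64(12.0), np.float64(3.0), np.float64(-85.0))]
321 [(np.float64(-128.0), np.float64(-8.0), np.float64(149.0)), (np.float64(10.0), np.float64(1.0), np.float64(-87.0)), (np.float64(10.0), np.float64(3.0), np.float64(-86.0))]
329 [(np.float64(30.0), np.float64(-1.0), np.float64(-125.0)), (np.float64(30.0), np.float64(1.0), np.float64(-124.0)), (np.float64(30.0), np.float64(3.0), np.float64(-124.0))]
```

In w8 the tongue hole is at (315.6,187.1), which is tool (46.1,−1.6). The pin head is at about (320,290), which is tool ≈(0.8,+1.65), with the same camera bias. The offset to go is therefore ≈(45.3,−3.4), and top+scene agree.

Emit:
steer_hand --deltas '[2.3, -0.2, 0, 0, 0, 4, -0.3, 0, 0, 0, 4.5, -0.3, 0, 0, 0, 4.5, -0.3, 0, 0, 0, 4.53, -0.34, 1, 0, 0]'

```text
t: 18.2
eef_pos: [520.4, -4.1, 280.8]
tcp_rot: [3.141, 0.004, 3.002]
ft_force: [0.1, -0.8, -0.8]
opening: 0.144
grip_force: 30.0
```

Emit:
steer_hand --deltas '[0, 0, 0.8, 0, 0, 0, 0, 1.6, 0, 0, 0, 0, 1.6, 0, 0, 0, 0, 1.6, 0, 0]'

```text
t: 18.53
eef_pos: [519.2, -4.5, 262.2]
tcp_rot: [3.141, -0.002, 3.001]
ft_force: [0.3, -0.3, -2.1]
opening: 0.149
grip_force: 30.0
```

```bash
python3 -c "
from h import *
go((518.5,-3.5,257),3.0016)"
```

```text
t 18.53 at [519.2  -4.5 262.2] [ 3.1415e+00 -1.8000e-03  3.0007e+00] delta [0.8 0.9 5.2] turn -0.0009 |d| 5.4
```

Emit:
steer_hand --deltas '[0.04, 0.09, 0.2, 0, 0, 0.04, 0.09, 0.5, 0, 0, 0.04, 0.09, 0.8, 0, 0, 0.04, 0.09, 1, 0, 0, 0.04, 0.09, 1, 0, 0]'

```text
t: 18.95
eef_pos: [518.7, -3.5, 252.8]
tcp_rot: [3.142, -0.001, 3.001]
ft_force: [-0.5, 0.3, -1.2]
opening: 0.142
grip_force: 30.0
```

```bash
python3 -c "
from h import *
go((518.9,-3.5,252),3.0016);print(env.state()['ft_force'],env.state()['moment'])"
```

```text
t 18.95 at [518.7  -3.5 252.8] [ 3.1415e+00 -6.0000e-04  3.0007e+00] delta [-0.2  0.1  0.8] turn -0.0009 |d| 0.8
[-0.49515054  0.32335105 -1.18017834] [-0.00262752 -0.00624868  0.00872879]
```

Emit:
steer_hand --deltas '[0, 0, 0.2, 0, 0, 0, 0, 0.4, 0, 0, 0, 0, 0.6, 0, 0, 0, 0, 0.8, 0, 0, 0, 0, 0.8, 0, 0]'

```text
t: 19.37
eef_pos: [518.7, -3.5, 244.8]
tcp_rot: [3.141, -0.001, 3.001]
ft_force: [-0.6, -0.2, -1.7]
opening: 0.143
grip_force: 30.0
```

```bash
python3 -c "
from h import *
go((518.9,-3.5,252),3.0016);print(env.state()['ft_force'],env.state()['moment'])"
```

```text
t 19.37 at [518.7  -3.5 244.8] [ 3.1415e+00 -6.0000e-04  3.0007e+00] delta [-0.2  0.  -7.2] turn -0.0009 |d| 7.2
[-0.63305377 -0.24215561 -1.70718716] [ 0.01472433 -0.0215669   0.01473758]
```

Emit:
steer_hand --deltas '[0, 0, 0.3, 0, 0, 0, 0, 0.6, 0, 0, 0, 0, 0.9, 0, 0, 0, 0, 1.2, 0, 0, 0, 0, 1.2, 0, 0]'

```text
t: 19.78
eef_pos: [518.6, -3.5, 232.5]
tcp_rot: [3.142, -0.001, 3.001]
ft_force: [-0.2, -1.4, -0.2]
opening: 0.145
grip_force: 30.0
```

Emit:
steer_hand --deltas '[0, 0, 0.2, 0, 0, 0, 0, 0.4, 0, 0, 0, 0, 0.6, 0, 0, 0, 0, 0.6, 0, 0]'

```text
t: 20.12
eef_pos: [518.9, -3.5, 227.3]
tcp_rot: [3.142, 0.0, 3.001]
ft_force: [-0.1, 0.0, -0.9]
opening: 0.144
grip_force: 30.0
```

```bash
python3 -c "
from h import *
go((518.9,-3.5,227),3.0016);print(env.state()['ft_force'],env.state()['moment'])"
```

```text
t 20.12 at [518.9  -3.5 227.3] [3.1415e+00 2.0000e-04 3.0008e+00] delta [-0.   0.   0.3] turn -0.0008 |d| 0.3
[-0.14642146  0.04452484 -0.85972738] [ 0.01415801 -0.04202915  0.07925756]
```

Emit:
steer_hand --deltas '[0, 0, 0.1, 0, 0, 0, 0, 0.2, 0, 0, 0, 0, 0.2, 0, 0]'

```text
t: 20.37
eef_pos: [519.1, -3.5, 227.1]
tcp_rot: [3.142, 0.002, 3.001]
ft_force: [-7.6, 0.5, 18.3]
opening: 0.147
grip_force: 30.0
```

Emit:
steer_hand --deltas '[0, 0, 0.1, 0, 0, 0, 0, 0.2, 0, 0, 0, 0, 0.2, 0, 0]'

```text
t: 20.62
eef_pos: [519.4, -3.6, 226.9]
tcp_rot: [-3.142, 0.004, 3.001]
ft_force: [-11.4, 0.9, 35.1]
opening: 0.143
grip_force: 30.0
```

Firm contact at reported z 227, so the head sits on the tongue. Relaxing, releasing and lifting clear.

Emit:
steer_hand --deltas '[0, 0, -0.3, 0, 0, 0, 0, -0.4, 0, 0, 0, 0, -0.4, 0, 0.3, 0, 0, -0.4, 0, 0.3, 0, 0, -0.4, 0, 0.3]'

```text
t: 21.03
eef_pos: [518.8, -3.5, 226.8]
tcp_rot: [3.141, -0.001, 3.001]
ft_force: [-0.1, 0.1, 0.4]
opening: 0.278
grip_force: 0.0
```

Emit:
steer_hand --deltas '[0, 0, 0, 0, 0.3, 0, 0, -1.5, 0, 0.3, 0, 0, -4.5, 0, 0.3, 0, 0, -8, 0, 0.3, 0, 0, -10.5, 0, 0.3]'

```text
t: 21.45
eef_pos: [519.1, -3.6, 334.5]
tcp_rot: [3.141, 0.001, 3.001]
ft_force: [-0.4, 0.2, 0.0]
opening: 0.304
grip_force: 0.0
```

Emit:
steer_hand --deltas '[0, 2, 0, 0, 0, 0, 4, 0, 0, 0, 0, 4, 0, 0, 0, 0, 4, 0, 0, 0, 0, 4, 0, 0, 0]'

```text
t: 21.87
eef_pos: [524.4, 35.8, 331.8]
tcp_rot: [-3.141, -0.001, 3.001]
ft_force: [0.4, -0.2, -0.0]
opening: 0.025
grip_force: 0.0
```

```bash
python3 -c "
from h import *
go((518.9,26,280),3.0016)
s,p,d=snap('scene','s7');P=cloud(s,d)
for q in [(518.9,-3.5,254),(518.9,-3.5,274),(518.9,-3.5,314)]:
    u=proj(s,q)[0];print(q,u)
im=p.astype(int);g=(im.max(2)>90)&(im.max(2)-im.min(2)<30)
k=g&(abs(P[...,0]-518.9)<35)&(abs(P[...,1]+3.5)<45)&(P[...,2]>262)&(P[...,2]<325)
q=P[k];print(k.sum(),np.percentile(q,[2,50,98],axis=0).round(0))
for z in range(260,325,8):
    m=q[abs(q[:,2]-z)<4];print(z,len(m),m.mean(0).round(1) if len(m) else '')
t,p2,d2=snap('top','t5')"
```

```text
t 21.87 at [524.4  35.8 331.8] [-3.1414e+00 -7.0000e-04  3.0012e+00] delta [  4.  -10.5  51.8] turn -0.0004 |d| 53.0
(518.9, -3.5, 254) [345.38895067 208.0688528 ]
(518.9, -3.5, 274) [345.47668963 199.01425199]
(518.9, -3.5, 314) [345.65467095 180.33814396]
201 [[495.  -9. 263.]
 [519.  -2. 277.]
 [542.   4. 316.]]
260 10 [520.    1.4 262.8]
268 41 [5.217e+02 3.000e-01 2.686e+02]
276 61 [518.   -2.6 275.4]
284 11 [516.   -2.8 283.5]
292 17 [517.5  -2.3 291.7]
300 16 [520.5  -3.3 299.8]
308 21 [520.2  -3.5 308.2]
316 24 [517.   -3.  314.4]
324 0
```

The pin is home and the ring is upright over it (measured up to z≈316). I'll bring the shut fingers down on its +y side and push the loop over.

The manual's scale: shifts go in cm and turns go in units of 0.05 rad. Converting my numbers, 30 mm is 3, 58 mm is 5.8.

Emit:
steer_hand --deltas '[0, 0, 3, 0, 0, 0, 0, 5.8, 0, 0, 0, 0, 5.8, 0, 0]'

```text
t: 22.22
eef_pos: [522.5, 35.5, 269.9]
tcp_rot: [-3.141, -0.007, 3.0]
ft_force: [-0.3, -0.1, -0.5]
opening: 0.011
grip_force: 0.0
```

Emit:
steer_hand --deltas '[0, -1.2, 0, 0, 0, 0, -2.2, 0, 0, 0, 0, -3.2, 0, 0, 0, 0, -4.2, 0, 0, 0, 0, -4.2, 0, 0, 0]'

```text
t: 22.63
eef_pos: [518.7, -7.4, 275.2]
tcp_rot: [3.141, 0.002, 2.999]
ft_force: [0.2, 1.9, 1.4]
opening: 0.006
grip_force: 0.8
```

```bash
python3 -c "
from h import *
go((518.9,-3.5,274),3.0016)
s,p,d=snap('scene','s8');P=cloud(s,d);im=p.astype(int)
A=R.from_euler('xyz',[np.pi,0,3.0016]).as_matrix();Q=(P-[518.9,-3.5,266])@A
g=(im.max(2)>90)&(im.max(2)-im.min(2)<30)&(abs(Q[...,0])<30)&(Q[...,1]>-58)&(Q[...,1]<25)&(abs(Q[...,2])<56)&(P[...,2]>279)
q=Q[g];print(g.sum())
for z in range(-50,-10,6):
    m=q[abs(q[:,2]-z)<3];print(z,len(m),np.median(m,0).round(1) if len(m) else '')"
```

```text
t 22.63 at [518.7  -7.4 275.2] [3.1414e+00 1.8000e-03 2.9990e+00] delta [0.4 3.9 1.2] turn -0.0026 |d| 4.1
70
-50 1 [-11.7 -11.3 -47.9]
-44 8 [-13.4 -10.3 -42.9]
-38 12 [-17.4  -9.5 -37.2]
-32 12 [  1.1  -7.3 -32.6]
-26 14 [  0.4  -7.9 -25.8]
-20 12 [  0.3  -5.7 -21.1]
-14 11 [-14.1  -4.9 -15.2]
```

Emit:
steer_hand --deltas '[0, -1, 0, 0, 0, 0, -2, 0, 0, 0, 0, -2.6, 0, 0, 0, 0, -3.1, 0.2, 0, 0, 0, -3.4, 0.6, 0, 0]'

```text
t: 23.1
eef_pos: [514.0, -40.3, 268.6]
tcp_rot: [-3.141, 0.001, 3.0]
ft_force: [-0.7, -3.4, 5.0]
opening: 0.006
grip_force: 2.5
```

```bash
cat > r.py <<'E'
from h import *
import sys
go((518.9,-3.5,274),3.0016)
s,p,d=snap('scene',sys.argv[1]);P=cloud(s,d);im=p.astype(int)
A=R.from_euler('xyz',[np.pi,0,3.0016]).as_matrix();Q=(P-[518.9,-3.5,266])@A
g=(im.max(2)>80)&(im.max(2)-im.min(2)<30)&(abs(Q[...,0])<30)&(Q[...,1]>-60)&(Q[...,1]<-8)&(abs(Q[...,2])<56)
q=Q[g];print(g.sum())
for y in range(-56,-8,6):
    m=q[abs(q[:,1]-y)<3];print(y,len(m),np.median(m,0).round(1) if len(m) else '')
E
python3 r.py s9
```

```text
t 23.1 at [514.  -40.3 268.6] [-3.1407e+00  1.4000e-03  3.0004e+00] delta [ 0.3 37.1 -5.4] turn -0.0012 |d| 37.5
124
-56 0 
-50 0 
-44 0 
-38 8 [  4.2 -36.7 -31.9]
-32 23 [-10.7 -32.3 -29.6]
-26 17 [ 19.3 -26.8 -24.8]
-20 19 [-19.1 -20.2 -16.9]
-14 27 [ -9.3 -13.1  -8.8]
```

Emit:
steer_hand --deltas '[0, -0.4, 0.8, 0, 0, 0, -0.7, 1.7, 0, 0, 0, -0.9, 2.7, 0, 0, 0, -1, 3.6, 0, 0, 0, -0.9, 4.4, 0, 0]'

```text
t: 23.57
eef_pos: [512.1, -48.0, 222.7]
tcp_rot: [3.141, -0.001, 3.001]
ft_force: [0.6, 1.1, 0.4]
opening: 0.004
grip_force: 0.0
```

Emit:
steer_hand --deltas '[0, 0, 0.5, 0, 0, 0, 0, 0.9, 0, 0, 0, 0, 0.9, 0, 0]'

```text
t: 23.82
eef_pos: [512.3, -47.8, 214.3]
tcp_rot: [3.141, -0.001, 3.001]
ft_force: [0.5, -0.3, 0.5]
opening: 0.004
grip_force: 0.0
```

```bash
python3 r.py s10
```

```text
t 23.82 at [512.3 -47.8 214.3] [ 3.1413e+00 -1.3000e-03  3.0010e+00] delta [ -0.2  44.8 -59.7] turn -0.0006 |d| 74.6
10
-56 0 
-50 0 
-44 0 
-38 0 
-32 0 
-26 0 
-20 0 
-14 5 [ -9.2 -12.8  13.9]
```

Emit:
steer_hand --deltas '[0, -0.5, 0, 0, 0, 0, -1, -2.5, 0, 0, 0, -1, -6.5, 0, 0, 0, -2, -10, 0, 0, 0, -2, -13, 0, 0]'

```text
t: 24.28
eef_pos: [509.6, -69.0, 348.2]
tcp_rot: [-3.141, 0.002, 3.001]
ft_force: [0.1, 0.3, -1.3]
opening: 0.006
grip_force: 0.0
```

Emit:
steer_hand --deltas '[2, -3, -2, 0, 0, 5, -6, -3, 0, 0, 8.5, -8, -3, 0, 0, 12, -9.5, -3, 0, 0, 12, -9.5, -3, 0, 0]'

```text
t: 24.7
eef_pos: [373.2, -146.0, 376.4]
tcp_rot: [-3.14, 0.001, 2.999]
ft_force: [0.7, -1.3, 0.9]
opening: 0.002
grip_force: 0.0
```

Emit:
steer_hand --deltas '[0, 0, 0, 0, 0, 0, 0, 0, 0, 0]'

```text
t: 24.87
eef_pos: [377.9, -145.4, 375.8]
tcp_rot: [-3.141, 0.001, 3.0]
ft_force: [0.8, 0.4, 0.1]
opening: 0.004
grip_force: 0.0
```

```bash
python3 - <<'E'
from h import *
go((518.9,-3.5,274),3.0016)
A=R.from_euler('xyz',[np.pi,0,3.0016]).as_matrix()
for n in('scene','top'):
    s,p,d=snap(n,n+'_end');P=cloud(s,d);im=p.astype(int);Q=(P-[518.9,-3.5,266])@A
    g=(im.max(2)-im.min(2)<40)&(abs(Q[...,0])<30)&(abs(Q[...,1])<58)&(abs(Q[...,2])<60)
    q=Q[g];print(n,g.sum())
    for z in range(-56,58,8):
        m=q[abs(q[:,2]-z)<4];print('h',-z,len(m),np.percentile(m,[5,50,95],axis=0)[:,:2].round(0).tolist() if len(m) else '')
    K=proj(s,[518.9,-3.5,266]+np.array([[0,-48*np.sin(a),-48*np.cos(a)] for a in(0,1.57,3.14)])@A.T);print(K.round(1).tolist())
# compare drum handle, blanks: top image before/after handle centroid
for n in('top0','t4','top_end'):
    d=np.load('pics/top0.npy') if n=='top0' else load(n)[1]
    P=cloud(env.camera_info('top'),d).reshape(-1,3);c,sn=np.cos(-.14),np.sin(-.14)
    q=(P[:,:2]-[669,95])@np.array([[c,-sn],[sn,c]]);k=(abs(q[:,0])<25)&(abs(q[:,1])<14)&(P[:,2]>225)&(P[:,2]<262);print(n,k.sum(),P[k].mean(0).round(1),q[k,1].mean().round(2))
E
```

```text
t 24.87 at [ 377.9 -145.4  375.8] [-3.1413e+00  1.5000e-03  3.0001e+00] delta [-119.5  160.4  101.9] turn -0.0015 |d| 224.4
scene 634
h 56 0 
h 48 0 
h 40 0 
h 32 0 
h 24 0 
h 16 0 
h 8 62 [[-10.0, -6.0], [-2.0, 3.0], [9.0, 7.0]]
h 0 37 [[-13.0, -2.0], [-5.0, 5.0], [9.0, 8.0]]
h -8 203 [[-26.0, -1.0], [-5.0, 19.0], [11.0, 40.0]]
h -16 163 [[-25.0, -4.0], [-10.0, 20.0], [20.0, 42.0]]
h -24 60 [[-23.0, -7.0], [-9.0, 39.0], [8.0, 42.0]]
h -32 57 [[-23.0, 39.0], [-7.0, 40.0], [10.0, 42.0]]
h -40 51 [[-22.0, 38.0], [-6.0, 40.0], [10.0, 42.0]]
h -48 1 [[-0.0, 39.0], [-0.0, 39.0], [-0.0, 39.0]]
h -56 0 
[[345.7, 180.3], [330.2, 193.2], [345.2, 223.9]]
top 463
h 56 0 
h 48 0 
h 40 0 
h 32 0 
h 24 0 
h 16 5 [[-3.0, -4.0], [3.0, -1.0], [7.0, 5.0]]
h 8 54 [[-9.0, -6.0], [-1.0, -0.0], [8.0, 6.0]]
h 0 16 [[-13.0, -7.0], [8.0, -0.0], [13.0, 4.0]]
h -8 183 [[-25.0, -11.0], [-4.0, 23.0], [10.0, 40.0]]
h -16 146 [[-24.0, -11.0], [-3.0, 18.0], [20.0, 38.0]]
h -24 25 [[-20.0, -14.0], [10.0, 9.0], [22.0, 36.0]]
h -32 19 [[-19.0, -5.0], [10.0, 14.0], [21.0, 30.0]]
h -40 10 [[-26.0, -1.0], [10.0, 9.0], [20.0, 35.0]]
h -48 5 [[-26.0, 8.0], [9.0, 13.0], [19.0, 37.0]]
h -56 0 
[[281.2, 239.9], [305.0, 246.6], [283.4, 246.5]]
top0 129 [668.9  93.9 248.9] -1.06
t4 126 [669.3  96.8 245.1] 1.84
top_end 128 [668.9  96.8 245.3] 1.8
```

Emit:
steer_hand --deltas '[-3.6, 0.8, 0, 0, 0, -7.2, 1.6, 0.5, 0, 0, -10, 2.2, 1, 0, 0, -10, 2.2, 1, 0, 0, -10, 2.2, 1, 0, 0]'

```text
t: 25.38
eef_pos: [481.1, -136.6, 363.6]
tcp_rot: [3.141, -0.003, 3.003]
ft_force: [-0.6, -0.5, -0.0]
opening: 0.005
grip_force: 0.0
```

Emit:
steer_hand --deltas '[0, 0, 0, 0, 0, 0, 0, 0, 0, 0]'

```text
t: 25.55
eef_pos: [479.4, -137.2, 365.4]
tcp_rot: [-3.142, 0.0, 3.001]
ft_force: [-0.0, 0.0, 0.6]
opening: 0.003
grip_force: 0.0
```

```bash
python3 - <<'E'
from h import *
go((500,-130,360),3.0016)
A=R.from_euler('xyz',[np.pi,0,3.0016]).as_matrix()
b,p,d=snap('wrist','wend');P=cloud(b,d);im=p.astype(int);Q=(P-[518.9,-3.5,266])@A
for a in(0,1.57,2.3,3.14):
    c=[proj(b,[518.9,-3.5,266]+A@np.array(v))[0].round(0).tolist() for v in((0,-48*np.sin(a),-48*np.cos(a)),(23,-25*np.sin(a),-25*np.cos(a)),(-23,-25*np.sin(a),-25*np.cos(a)))];print(a,c)
g=(im.max(2)-im.min(2)<40)&(abs(Q[...,0])>15)&(abs(Q[...,0])<28)&(abs(Q[...,1])<55)&(Q[...,2]>-55)&(Q[...,2]<55)
for sg in(1,-1):
    for z in range(-52,56,8):
        m=Q[g&(sg*Q[...,0]>0)&(abs(Q[...,2]-z)<4)]
        if len(m):print(sg,'h',-z,len(m),np.percentile(m,[10,50,90],axis=0)[:,:2].round(0).tolist())
# loop underneath
k=(im.max(2)-im.min(2)<40)&(abs(Q[...,0])<18)&(abs(Q[...,1])<50)&(Q[...,2]>26)&(Q[...,2]<42);m=Q[k];print('under',len(m),m[::5].round(0).tolist()[:15])
E
```

```text
t 25.55 at [ 479.4 -137.2  365.4] [-3.1416e+00  1.0000e-04  3.0012e+00] delta [-19.4  10.    5.4] turn -0.0004 |d| 22.5
0 [[486.0, 266.0], [477.0, 232.0], [470.0, 281.0]]
1.57 [[412.0, 248.0], [439.0, 225.0], [434.0, 270.0]]
2.3 [[416.0, 239.0], [439.0, 221.0], [435.0, 264.0]]
3.14 [[444.0, 234.0], [454.0, 219.0], [450.0, 261.0]]
1 h -4 9 [[15.0, 1.0], [16.0, 2.0], [17.0, 3.0]]
1 h -12 101 [[17.0, 1.0], [19.0, 12.0], [22.0, 19.0]]
1 h -20 82 [[17.0, 1.0], [22.0, 11.0], [24.0, 18.0]]
1 h -28 47 [[20.0, 1.0], [23.0, 10.0], [24.0, 17.0]]
1 h -36 43 [[18.0, 0.0], [22.0, 10.0], [23.0, 17.0]]
1 h -44 6 [[16.0, 0.0], [16.0, 6.0], [22.0, 11.0]]
-1 h -12 210 [[-26.0, 11.0], [-20.0, 33.0], [-16.0, 40.0]]
-1 h -20 83 [[-26.0, -0.0], [-21.0, 30.0], [-16.0, 31.0]]
-1 h -28 60 [[-26.0, -0.0], [-21.0, 30.0], [-18.0, 31.0]]
-1 h -36 22 [[-26.0, -0.0], [-21.0, 10.0], [-19.0, 30.0]]
-1 h -44 1 [[-21.0, 9.0], [-21.0, 9.0], [-21.0, 9.0]]
under 118 [[17.0, 0.0, 39.0], [16.0, 1.0, 41.0], [15.0, 2.0, 39.0], [14.0, 10.0, 38.0], [13.0, 10.0, 36.0], [11.0, 11.0, 39.0], [11.0, 35.0, 36.0], [9.0, 10.0, 41.0], [11.0, 33.0, 33.0], [11.0, 38.0, 33.0], [12.0, -11.0, 28.0], [11.0, -5.0, 28.0], [11.0, 0.0, 29.0], [11.0, 6.0, 29.0], [11.0, 29.0, 30.0]]
```

The ring traces a circle hanging below the hinge at y≈0 on both sides of the tongue (heights −4…−44), so it is shut. All five blanks are in the pan, the drum is upright and the arm is clear.

```bash
python3 -c "
from cell import env
print(env.job_done())"
```

```text
the job is handed in; nothing more can be done
None
```

The job is handed in at about 26 s: all five blanks are in the pan, the drum is back against its buffer, the pin is fully home, and camera depth readings show its ring shut under the tongue; the judge's result was not shown.

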